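# Stand the fallen oil bottle back up against the shelf panel

### The arm

A 7-joint arm with a two-finger parallel gripper is mounted at the origin on the work surface. World frame = base frame: x ahead of the robot, y to its left, z up, the work surface at z = 0. Lengths are in m, angles in rad, forces in N, time in s.
With the tool pointing down it reaches from about 0.4 to 0.85 m from the base axis. Payload 4.5 kg.
Tool frame: the origin (TCP) lies between the finger pads; the fingertips stand 22 mm ahead of it and the grasp point (between the pads) lies 3 mm ahead of it (tip_extent is the distance from the TCP to the fingertips, in m); z points along the fingers, y is the direction in which the jaws open and shut (so a half turn about z gives the same grasp; the last joint's range is limited). The gripper opens to 85 mm and grips with 20 to 120 N. Pads are 22 mm wide; open, the fingers measure 114 mm over their backs; the gripper's body (76 mm by 85 mm) begins 54 mm behind the grasp point. The pads swing forward as they close: fully open they stand 13 mm farther back than shut.
Start: joints at [0.034, 0.689, -0.195, 1.565, 0.157, 0.902, -0.215], TCP at [0.625, 0, 0.253] pointing down, gripper open.
Joint ranges: [-3.01, 3.01], [-0.46, 2.08], [-1.47, 1.51], [0.13, 2.56], [-1, 4.14], [0.04, 2.09], [-2.66, 2.66]. Speed limits (rad/s): [2.57, 2.57, 3.14, 3.14, 3.14, 3.14, 3.14].

### API

Orientations are given as a unit quaternion [w, x, y, z].
In Python, from bench import state, capture, finish_job, look_for, cut_out, spot_point, tip_extent gives the robot as it stands. The module is installed in compiled form; this text tells all that it offers.
- The arm moves only by the tool move_arm, never from a script. Its argument "plan" is a list that holds one entry, the list of rows, each a list of 7 numbers: the shift along the tool's x, y, z in units of 25 mm (1.0 is 25 mm), then the turn, a rotation vector about the tool's x, y, z in degrees, then the finger opening in mm, from 0 to 85.4. A call has 1 to 10 rows; each row shifts and turns the commanded pose from where the row before left it, along the tool's axes as they then stand; what a row does not reach is not made up. A row lasts 1/8 s, in which the tool goes at most 62.5 mm and 10.7 degrees, less where a joint would pass 70% of its speed; a pose out of reach is approached as far as the arm can. A call is refused whole if a number of a shift passes 1 or a number of a turn 10.7, either way. A call with a gripper value outside its range is refused whole. The fingers move at their own pace and stop on an object; "force" is the grip in N (left out, the last holds). Time passes only in rows, so rows that do not move let the fingers close. It gives the time, the measured TCP pose, the force and the opening at its end, in the units of the state.
- state(): the state, without advancing time (a new reading comes with each control period).
- capture(name): name is "scene" or "side" or "wrist"; returns a dict with "pixels" (400x640x3 uint8, red, green, blue), "z_map" (400x640 float32, m along the optical axis (not along the pixel's ray), 0 where there is no reading), "fx", "fy", "cx", "cy" (pixels), "D" ([k1, k2, p1, p2, k3] as OpenCV has them; the pictures are not rectified), "origin" and "attitude" of the camera in the world. Camera axes: x right, y down, z forward; pixel columns grow to the right and rows downward; lengths in m; the calibration is good to about 2 mm. A picture is of the moment at which its call begins.
- finish_job(): hands the job in, once; it reports no verdict.
Trained networks look in the newest picture that a camera, given by its name, has taken for a name from the list of things; names that differ only in an ending like _2 or _b are one class to them, and where a whole thing is asked for, a point or a joint stands for the part that bears it (a point fixed in the world has none). Each returns a list of dicts, best first, with "confidence" (0 to 1); they miss things now and then, are a little off and sometimes report something else, mostly with a low value. They report only what shows in the picture. A call takes as long as a camera call. They do not tell look-alikes from the thing itself.
- look_for(camera, thing): "bbox" ([centre column, centre row, width, height] in pixels, round what is visible of it).
- cut_out(camera, thing): "region" (400x640 bool, what is visible of it) and "bbox" ([centre column, centre row, width, height] in pixels, round what is visible of it).
- spot_point(camera, thing): "location" ([column, row] in pixels: a listed point, or the origin of a listed thing).
The state is a dict: "time": time; "joint_positions": joint angles; "joint_velocities": joint speeds; "joint_torque": joint torques, N m; "tcp_pos": TCP position; "orientation": TCP orientation; "force": force on the tool from outside, world axes, zero at the start; "wrist_torque": the same for the moment, N m; "gripper_width": finger opening in m.
Only numpy, scipy, OpenCV 4.12 (cv2) and the standard library are available. Lean on these libraries where they do the work, as an engineer would, in place of code of your own. Each camera call takes 0.05 s, during which the arm holds its last target.

### The job

An oil bottle has fallen over in front of the steel end panel. Without ever lifting it clear of the bench, raise its capped end, prop it leaning with that end against the panel and let go of it; then push its foot in along the bench so that the capped end slides up the panel until the bottle stands upright, and press it home softly but definitely, flat against the panel, midway between the two bottles standing there. Never shove it hard into the panel, leave the other things alone and let go.

Things in the scene. Friction and masses are not known exactly. Their poses are not given: they have to be found in the camera images.
- bottle_mid (a point): centre of the fallen white plastic bottle: box-shaped body 172 x 50 x 40 mm, black cap (22 mm across, 8 mm high) on the top end, 180 mm in all, 220 to 420 g. Own x axis: foot to cap; y across the 50 mm width, z across the 40 mm. Lies on a 50 mm wide side (this is to end flat on the panel), cap end 50 to 125 mm from the panel, up to 0.2 rad askew. This point starts 20 mm up; standing, 90 mm
- bottle_foot (a point): centre of the bottle's flat foot, 90 mm from its centre; same axes. Lying, 20 mm up; standing, at bench height; lower than 20 mm while tilted about the foot edge. Friction is moderate: leaning 42 degrees from upright on the panel, the bottle stays. Within about 13 degrees of upright it rocks onto its foot by itself, some centimetres short of the panel, and slides when pushed low
- panel: base of an upright smooth steel plate, 340 mm long, 165 mm high, 10 mm thick. Origin at bench height, midway along; x points horizontally into the panel (push direction), y along it, z up. The plate is clamped parallel to y, its front face 0 to 25 mm before this origin (not reported: find it by feel). Home means about 7 N on the plate (sliding takes 1 to 3 N more); over 15 N is too hard
- neighbour_a: loose bottle just like the fallen one, 50 x 40 x 180 mm, 340 g, already standing in front of the panel, 115 mm from the panel's middle on its +y side; origin at the centre of its underside. Must stay as it is
- neighbour_b: loose bottle just like the fallen one, 50 x 40 x 180 mm, 340 g, already standing in front of the panel, 115 mm from the panel's middle on its -y side; origin at the centre of its underside. Must stay as it is
- tape_roll: loose cardboard tape ring lying flat, 90 mm across, 48 mm high, origin under its centre; stands beside the lane, about 160 mm off the panel's middle line; not to be moved
- lamp_carton: loose small carton, 110 x 55 x 45 mm, origin under its centre; beside the lane on the panel's -y side; not to be moved
- screwdriver: loose screwdriver lying on the bench, origin under it; not to be moved
- jar: loose glass jar with steel lid, 56 mm across, 65 mm high, origin under its centre; beside the lane on the panel's +y side; not to be moved
- scanner: loose flat hand scanner, 100 x 55 x 22 mm, origin under its centre; not to be moved
Things that resemble listed ones, but are neither listed nor needed, are in the scene too. What is shaped like the part that bears bottle_mid but purple or turquoise is not meant.

How it is judged:
By the outcome, as a careful person would: the job done as asked, in the order asked, and still so for the second after the job is handed in, with the robot touching nothing.
It also fails if it takes over 72 s, if anything falls off the work surface, if the arm or the gripper's body presses on something with over 40 N, if the wrist force passes 120 N, or if a joint passes its speed limit or range.

## Working session

There is one attempt and no reset: what is moved stays moved. The work goes in short steps, Python scripts to look and compute and a tool call to move; the robot and the scene stay as the last step left them, time stands still between calls to the robot, and variables do not carry over. Pictures are saved under pics/ and viewed, and the job is handed in when it is done.

Besides the shell and the picture viewer there is one more tool, called after ">>>" as name([rows], argument=value, ...), one row to a line, values as JSON. move_arm: Moves the arm, as the interface text tells. Its arguments: {"type":"object","properties":{"plan":{"type":"array","items":{"type":"array","items":{"type":"array","items":{"type":"number"}}}},"force":{"type":"number"}},"required":["plan"]}

```bash
mkdir -p pics; python3 - <<'E'
from bench import state,capture,tip_extent,look_for,spot_point
import cv2
print(tip_extent); s=state(); print(s)
for n in ["scene","side","wrist"]:
    c=capture(n); cv2.imwrite(f"pics/{n}0.png",c["pixels"][:,:,::-1])
    print(n,c["fx"],c["fy"],c["cx"],c["cy"],c["D"],c["origin"],c["attitude"])
    for t in ["bottle_mid","bottle_foot","panel","neighbour_a","neighbour_b","tape_roll","lamp_carton","jar","scanner","screwdriver"]:
        print(t,[(d["location"],round(d["confidence"],2)) for d in spot_point(n,t)[:4]])
print(state()["time"])
E
```

```text
0.022
{'time': 0.0, 'joint_positions': array([ 0.03382027,  0.69001821, -0.19454455,  1.56637365,  0.15726032,
        0.90247547, -0.21508671]), 'joint_velocities': array([-0.00082523, -0.00117773,  0.0003806 , -0.00086468,  0.0005352 ,
        0.00087855,  0.00011842]), 'joint_torque': array([ 1.13546095e-03, -5.39627159e+01, -1.26661520e+00, -1.58547074e+01,
        9.07521317e-03,  9.41080711e-03,  5.53111545e-05]), 'tcp_pos': array([ 6.24377941e-01, -3.38538051e-05,  2.52455520e-01]), 'orientation': array([-6.37357719e-04,  7.07078164e-01,  7.07134769e-01, -6.94915207e-04]), 'force': array([-0.08647179, -0.12101277,  0.59145148]), 'wrist_torque': array([0.0346233 , 0.02457791, 0.03783728]), 'gripper_width': 0.08533484318041314}
scene 463.8826427506829 463.8826427506829 318.83972771610433 200.68173778625754 [-0.04368433  0.          0.          0.          0.        ] [ 1.44666228 -0.07498072  0.97342063] [-0.2979482   0.68861004  0.60950129 -0.25602982]
bottle_mid [([493.7, 234.1], 0.93), ([351.0, 159.1], 0.9), ([307.9, 219.8], 0.87), ([169.9, 202.1], 0.84)]
bottle_foot [([341.5
[... 1091 characters left out ...]
 211.0], 0.6)]
scanner [([249.9, 263.0], 0.59)]
screwdriver [([242.4, 200.7], 0.73)]
wrist 306.9493872415751 306.9493872415751 318.4140993568933 196.1565176687088 [0.00264042 0.         0.         0.         0.        ] [0.62234821 0.0701346  0.37459798] [ 1.40010252e-01  9.90149916e-01 -1.54821585e-04 -4.99772819e-04]
bottle_mid [([241.4, 156.6], 0.79)]
bottle_foot [([23.2, 336.8], 0.91), ([77.6, 38.0], 0.75), ([169.5, 103.7], 0.56)]
panel [([342.8, 265.4], 0.73)]
neighbour_a [([255.3, 290.3], 0.65), ([384.7, 179.0], 0.57)]
neighbour_b [([255.3, 290.3], 0.65), ([384.7, 179.0], 0.57)]
tape_roll []
lamp_carton [([161.2, 257.6], 0.77)]
jar [([278.7, 45.3], 0.75)]
scanner []
screwdriver []
1.65
```

View pics/scene0.png

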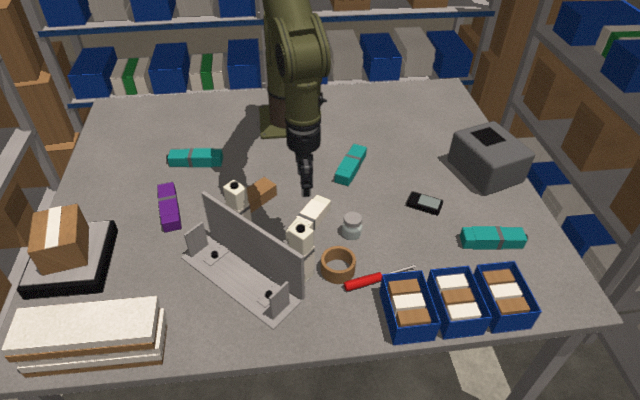

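View pics/side0.png

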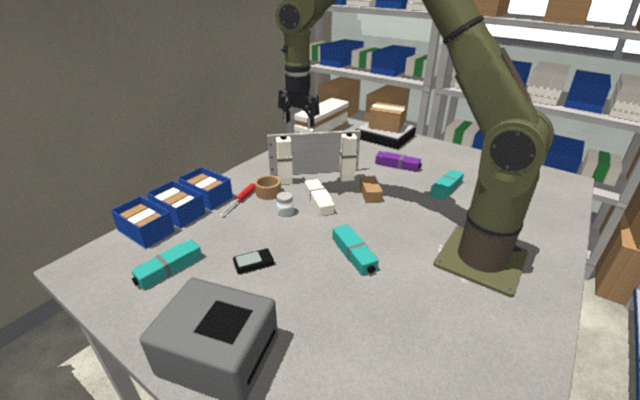

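View pics/wrist0.png

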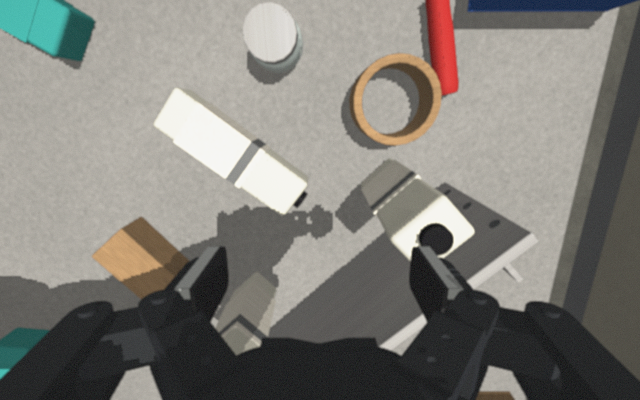

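```bash
cat > h.py <<'E'
from bench import *
import numpy as np, cv2
from scipy.spatial.transform import Rotation as R
def RQ(q): return R.from_quat([q[1],q[2],q[3],q[0]])
def cloud(c):
    K=np.array([[c["fx"],0,c["cx"]],[0,c["fy"],c["cy"]],[0,0,1]])
    uv=np.stack(np.meshgrid(np.arange(640),np.arange(400)),-1).reshape(-1,1,2).astype(float)
    n=cv2.undistortPoints(uv,K,np.array(c["D"])).reshape(400,640,2)
    z=c["z_map"].astype(float)
    P=np.stack([n[...,0]*z,n[...,1]*z,z],-1)
    W=RQ(c["attitude"]).apply(P.reshape(-1,3)).reshape(400,640,3)+c["origin"]
    W[z<=0]=np.nan
    return W
E
python3 - <<'E'
from h import *
np.set_printoptions(precision=4,suppress=True)
for n in ["wrist","side","scene"]:
    c=capture(n); W=cloud(c)
    np.save(f"W_{n}.npy",W)
    bench=W[(abs(W[...,2])<0.01)]
    print(n,"bench z",np.nanmedian(bench[:,2]))
    for t in ["bottle_mid","neighbour_a","panel","tape_roll","jar","lamp_carton","screwdriver"]:
        for d in cut_out(n,t)[:4]:
            P=W[d["region"]]; P=P[~np.isnan(P[:,0])]
            if len(P)<20: continue
            col=np.median(c["pixels"][d["region"]],0)
            zt=np.percentile(P[:,2],95)
            T=P[P[:,2]>zt-0.012]
            r=cv2.minAreaRect(T[:,:2].astype(np.float32)*1000)
            print(t,round(d["confidence"],2),d["bbox"],col,"ztop",round(zt,3),"rect",np.round(r[0]),np.round(r[1]),round(r[2],1),"med",np.median(T,0))
E
```

```text
wrist bench z 0.0008364101370040011
bottle_mid 0.97 [22.6, 354.3, 41.2, 47.6] [39. 87. 82.] ztop 0.042 rect [ 213. -257.] [53. 43.] 85.0 med [ 0.2114 -0.2416  0.0407]
bottle_mid 0.77 [48.2, 31.8, 91.2, 63.6] [ 74. 185. 174.] ztop 0.042 rect [345. 154.] [50. 59.] 60.7 med [0.3513 0.15   0.0408]
bottle_mid 0.62 [233.5, 154.8, 150.6, 125.1] [245. 245. 239.] ztop 0.042 rect [531.  17.] [ 51. 179.] 52.4 med [0.5252 0.0238 0.041 ]
neighbour_a 0.88 [417.0, 209.2, 111.8, 101.9] [133. 130. 119.] ztop 0.181 rect [699. -12.] [65. 49.] 4.7 med [ 0.703  -0.0123  0.1728]
neighbour_a 0.86 [247.6, 314.0, 59.8, 81.8] [125. 122. 112.] ztop 0.13 rect [576. -74.] [179.  33.] 68.8 med [ 0.5445 -0.148   0.1269]
panel 0.74 [402.9, 266.9, 270.3, 166.0] [93. 91. 89.] ztop 0.166 rect [699. -64.] [121. 149.] 79.1 med [ 0.7461 -0.0513  0.1646]
tape_roll 0.69 [396.6, 99.2, 92.8, 93.3] [183. 146. 105.] ztop 0.05 rect [701.  76.] [89. 88.] 32.4 med [0.7064 0.0812 0.0484]
jar 0.81 [276.4, 36.2, 61.3, 72.5] [215. 212. 205.] ztop 0.067 rect [578. 135.] [49. 49.] 30.9 med [0.5781 0.1353 0.0657]
lamp_carton 0.92 [141.8
[... 2705 characters left out ...]
d [ 0.7161 -0.0185  0.1732]
panel 0.94 [242.6, 259.6, 119.8, 143.5] [108. 103.  99.] ztop 0.163 rect [ 665. -137.] [340.  13.] 43.4 med [ 0.6795 -0.1262  0.1641]
tape_roll 0.71 [339.6, 265.2, 36.7, 41.0] [103.   77.5  53. ] ztop 0.05 rect [709.  78.] [87. 90.] 74.4 med [0.7145 0.0764 0.0476]
lamp_carton 0.89 [262.8, 195.6, 28.6, 34.8] [102.  77.  51.] ztop 0.048 rect [ 415. -119.] [ 57. 110.] 43.6 med [ 0.4124 -0.1128  0.0453]
screwdriver 0.9 [365.0, 281.4, 36.3, 15.9] [187.  41.  38.] ztop 0.028 rect [762. 134.] [24. 99.] 12.4 med [0.7637 0.1301 0.0238]
screwdriver 0.75 [241.8, 260.1, 118.0, 140.3] [108. 102.  99.] ztop 0.163 rect [ 665. -137.] [339.  13.] 43.3 med [ 0.6799 -0.1247  0.1641]
```

```bash
python3 - <<'E'
from h import *
np.set_printoptions(precision=4,suppress=True)
for n in ["wrist","side","scene"]:
    W=np.load(f"W_{n}.npy").reshape(-1,3); W=W[~np.isnan(W[:,0])]
    u0=np.array([0.727,0.687]); n0=np.array([0.687,-0.727]); c0=np.array([0.663,-0.137])
    d=W[:,:2]-c0; s=d@u0; t=d@n0
    # neighbour tops
    for sgn in (1,-1):
        m=(abs(s-sgn*0.115)<0.05)&(t<0.0)&(t>-0.1)&(W[:,2]>0.166)&(W[:,2]<0.1765)
        if m.sum()>10:
            r=cv2.minAreaRect((W[m,:2]*1000).astype(np.float32)); print(n,"nb",sgn,m.sum(),np.round(r[0],1),np.round(r[1],1),round(r[2],1),'range s',np.percentile(s[m],[1,99]),'t',np.percentile(t[m],[1,99]))
    m=(abs(s)<0.165)&(abs(t)<0.02)&(W[:,2]>0.160)&(W[:,2]<0.17)
    if m.sum(): print(n,"top edge",m.sum(),'t',np.percentile(t[m],[2,50,98]),'s',np.percentile(s[m],[0.5,99.5]))
    for rng in [(0.05,0.15),(0.01,0.05),(.1,.155)]:
        m=(abs(s)<0.08)&(abs(t)<0.03)&(W[:,2]>rng[0])&(W[:,2]<rng[1])
        if m.sum()>30:
            A=np.c_[s[m],np.ones(m.sum())]; k=np.linalg.lstsq(A,t[m],rcond=None)[0]
            for _ in range(3):
                r=t[m]-A@k; q=abs(r)<0.004; k=np.linalg.lstsq(A[q],t[m][q],rcond=None)[0]
            print(n,"face",rng,m.sum(),q.sum(),"slope deg",np.degrees(k[0]),"t0",k[1],"std",r[q].std())
    # bottle
    m=(W[:,2]>0.034)&(W[:,2]<0.046)&(np.hypot(W[:,0]-.531,W[:,1]-.02)<0.105)&(t<-0.03)
    P=W[m]; r=cv2.minAreaRect((P[:,:2]*1000).astype(np.float32)); print(n,"bottle top",m.sum(),r)
E
```

```text
wrist nb 1 2570 [726. -25.] [54.6 99.5] 65.1 range s [0.0872 0.1577] t [-0.0785 -0.0009]
wrist top edge 2044 t [-0.0081 -0.0049  0.002 ] s [0.0194 0.1644]
wrist face (0.05, 0.15) 5827 5827 slope deg -0.2128888041752019 t0 -0.006767022123620818 std 0.0003863477519981398
wrist face (0.01, 0.05) 1652 1652 slope deg -0.2173660061408958 t0 -0.006694159540527369 std 0.0003417699134186378
wrist face (0.1, 0.155) 3061 3061 slope deg -0.22300985712360558 t0 -0.006789056014861105 std 0.00041618916536235453
wrist bottle top 7440 ((551.97412109375, 51.611228942871094), (132.62127685546875, 171.8741455078125), 52.39756393432617)
side nb 1 83 [709.8 -37.2] [71.5 80.8] 40.7 range s [0.0852 0.1391] t [-0.0795 -0.0032]
side nb -1 77 [ 548.9 -185.6] [92.2 83.2] 44.2 range s [-0.1595 -0.0723] t [-0.0841 -0.0013]
side top edge 198 t [-0.0095 -0.0027  0.0068] s [-0.1618  0.1619]
side face (0.05, 0.15) 1068 950 slope deg -0.43423720507125446 t0 -0.004430569681108212 std 0.0019543555008956206
side face (0.01, 0.05) 384 330 slope deg -0.20234223535800466 t0 -0.004496625082408367 std 0.0019473585134533115
si
[... 247 characters left out ...]
[723.  -29.5] [93.9 75.1] 39.2 range s [0.0863 0.1546] t [-0.0736 -0.0006]
scene nb -1 184 [ 550.6 -188. ] [96.1 79.4] 43.2 range s [-0.1589 -0.0866] t [-0.0788 -0.0006]
scene top edge 542 t [-0.0044  0.0025  0.007 ] s [-0.1616  0.163 ]
scene face (0.05, 0.15) 1078 1078 slope deg -0.2182145683222066 t0 0.005660378741321482 std 0.0009347912841135378
scene face (0.01, 0.05) 382 379 slope deg -0.07962820216223579 t0 0.005732184930351176 std 0.0009791213742504326
scene face (0.1, 0.155) 624 624 slope deg -0.19163395505302872 t0 0.005628748904673048 std 0.0009617985974696402
scene bottle top 605 ((521.0695190429688, 29.959720611572266), (131.2364959716797, 164.75033569335938), 3.3026602268218994)
```

```bash
python3 - <<'E'
from h import *
np.set_printoptions(precision=4,suppress=True)
a=np.radians(43.6); u0=np.array([np.cos(a),np.sin(a)]); n0=np.array([np.sin(a),-np.cos(a)]); c0=np.array([0.663,-0.137])
for n in ["wrist","side","scene"]:
    W=np.load(f"W_{n}.npy").reshape(-1,3); W=W[~np.isnan(W[:,0])]
    d=W[:,:2]-c0; s=d@u0; t=d@n0
    for sgn in (1,-1):
        m=(abs(s-sgn*0.115)<0.05)&(t<-0.015)&(t>-0.075)&(W[:,2]>0.02)&(W[:,2]<0.178)
        if m.sum()>10:
            hs=np.histogram(s[m]*1000,bins=np.arange(-160,161,4)) ; 
            print(n,sgn,'s',np.percentile(s[m],[0.5,2,5,95,98,99.5]),'t',np.percentile(t[m],[.5,2,5,95,98,99.5]))
            print({int(b):int(x) for x,b in zip(*hs) if x>0})
    # panel ends
    m=(abs(t)<0.012)&(abs(s)<0.2)&(W[:,2]>0.03)&(W[:,2]<0.168); print(n,'panel s',np.percentile(s[m],[0.2,1,99,99.8]))
    b=np.array([0.531,0.018]); q=np.radians(-37.6); e=np.array([np.cos(q),np.sin(q)]); f=np.array([-e[1],e[0]])
    d=W[:,:2]-b; l=d@e; w=d@f
    m=(abs(w)<0.035)&(abs(l)<0.11)&(W[:,2]>0.036)&(W[:,2]<0.046)
    print(n,'bottle l',np.percentile(l[m],[.3,1,99,99.7]),'w',np.percentile(w[m],[.3,1,99,99.7]), cv2.minAreaRect((W[m,:2]*1000).astype(np.float32)))
    for lo,hi in [(-.09,-.05),(-.05,0),(0,.04),(.04,.08)]:
        k=m&(l>lo)&(l<hi); print('  w centre',np.percentile(w[k],[1,99]).mean(),np.ptp(np.percentile(w[k],[1,99])))
E
```

```text
wrist 1 s [0.0868 0.0876 0.0893 0.1348 0.1359 0.1363] t [-0.0749 -0.0747 -0.0742 -0.0417 -0.0401 -0.0393]
{84: 48, 88: 127, 92: 101, 96: 109, 100: 112, 104: 100, 108: 83, 112: 88, 116: 119, 120: 200, 124: 267, 128: 271, 132: 252, 136: 32}
wrist -1 s [-0.0943 -0.0941 -0.0939 -0.0923 -0.0921 -0.0919] t [-0.0749 -0.0747 -0.0739 -0.0454 -0.0437 -0.043 ]
{-96: 1516, -92: 18}
wrist panel s [-0.1216 -0.1019  0.1643  0.1652]
wrist bottle l [-0.0881 -0.0868  0.0795  0.0811] w [-0.0262 -0.0254  0.0243  0.0246] ((527.351318359375, 19.650482177734375), (51.923614501953125, 171.86343383789062), 52.49950408935547)
  w centre -0.0005085353590326327 0.049228203585063274
  w centre -0.0007189125755815134 0.05024458815139188
  w centre -0.00043270502004215915 0.050135085699262824
  w centre 4.507496552741061e-05 0.048024751596812174
side 1 s [0.0894 0.09   0.0915 0.1392 0.1399 0.1402] t [-0.075  -0.0749 -0.0748 -0.0518 -0.0437 -0.0376]
{88: 18, 92: 21, 96: 24, 100: 18, 104: 18, 108: 19, 112: 26, 116: 21, 120: 21, 124: 22, 128: 21, 132: 24, 136: 32, 140: 5}
side -1 s [-0.1409 -0.14   -0.1352 -0.0891 -0
[... 863 characters left out ...]
266}
scene -1 s [-0.1376 -0.1346 -0.1323 -0.0882 -0.0873 -0.0866] t [-0.0748 -0.0744 -0.0732 -0.0395 -0.039  -0.0384]
{-140: 6, -136: 25, -132: 22, -128: 18, -124: 19, -120: 19, -116: 26, -112: 29, -108: 28, -104: 35, -100: 33, -96: 61, -92: 238, -88: 24}
scene panel s [-0.1676 -0.1649  0.1699  0.1705]
scene bottle l [-0.0848 -0.0834  0.0823  0.0845] w [-0.0233 -0.0226  0.0286  0.029 ] ((532.760009765625, 19.930068969726562), (52.878997802734375, 171.5330810546875), 51.9512825012207)
  w centre 0.002980403419899755 0.04946985832846715
  w centre 0.0028589033033188764 0.05208158385808452
  w centre 0.0034033278297764206 0.05006300734661959
  w centre -0.003063191416481422 0.037411404685698126
```

```bash
cat >> h.py <<'E'
A=np.radians(43.6); U=np.array([np.cos(A),np.sin(A),0]); N=np.array([np.sin(A),-np.cos(A),0]); C=np.array([0.663,-0.137,0])
Z=np.array([0,0,1.])
def tool_R(yaw_deg,tilt_deg):
    """tool y = horizontal at yaw+90 (bottle +y), tool z down tilted fwd (along yaw) by tilt"""
    y=np.radians(yaw_deg); f=np.array([np.cos(y),np.sin(y),0]); w=np.array([-np.sin(y),np.cos(y),0]); t=np.radians(tilt_deg)
    z=np.sin(t)*f-np.cos(t)*Z; x=np.cross(w,z); return R.from_matrix(np.c_[x,w,z])
def rows(p0,R0,targets,op):
    """targets list of (p,R,n)"""
    out=[]; p=np.array(p0,float); Rc=R0
    for (pt,Rt,n) in targets:
        for k in range(n):
            f=1/(n-k)
            dp=Rc.inv().apply((np.array(pt)-p)*f)/0.025; rv=np.degrees((Rc.inv()*Rt).as_rotvec()*f)
            dp=np.round(dp,2); rv=np.round(rv,1)
            out.append(list(map(float,dp))+list(map(float,rv))+[op])
            p=p+Rc.apply(dp*0.025); Rc=Rc*R.from_rotvec(np.radians(rv))
    m=max(max(map(abs,r[:3])) for r in out); mr=max(max(map(abs,r[3:6])) for r in out)
    for i in range(0,len(out),10): print("CALL",str(out[i:i+10]).replace(' ',''))
    print("max",m,mr,"end",p,len(out))
def cur():
    s=state(); return s["tcp_pos"],RQ(s["orientation"])
def st():
    s=state(); q=RQ(s["orientation"]); z=q.apply([0,0,1]); y=q.apply([0,1,0]); d=s["tcp_pos"]-C
    print("t",round(s["time"],2),"tcp",np.round(s["tcp_pos"],4),"s,t",np.round([d@U,d@N],4),"tilt",round(np.degrees(np.arccos(-z[2])),2),"yaw",round(np.degrees(np.arctan2(y[1],y[0]))-90,2),"yz",round(y[2],4),"F(s,t,z)",np.round([s["force"]@U,s["force"]@N,s["force"][2]],2),"w",round(s["gripper_width"],4))
    print("  q",np.round(s["joint_positions"],2))
E
python3 - <<'E'
from h import *
st()
p,r=cur()
Rg=tool_R(-37.5,0)
rows(p,r,[([0.558,-0.001,0.12],Rg,7)],85)
rows([0.558,-0.001,0.12],Rg,[([0.558,-0.001,0.027],Rg,5)],85)
E
```

```text
t 2.85 tcp [0.625  0.     0.2533] s,t [ 0.067  -0.1254] tilt 0.0 yaw -90.0 yz 0.0001 F(s,t,z) [ 1.52  0.58 -0.11] w 0.0852
  q [ 0.03  0.69 -0.19  1.57  0.16  0.9  -0.22]
CALL [[-0.01,-0.38,0.76,0.0,0.0,-7.5,85],[0.04,-0.38,0.76,0.0,0.0,-7.5,85],[0.1,-0.37,0.76,0.0,0.0,-7.5,85],[0.14,-0.36,0.76,0.0,0.0,-7.5,85],[0.19,-0.33,0.76,0.0,0.0,-7.5,85],[0.23,-0.31,0.77,0.0,0.0,-7.5,85],[0.27,-0.28,0.76,0.0,0.0,-7.5,85]]
max 0.77 7.5 end [ 0.5578453  -0.00098489  0.12006247] 7
CALL [[0.0,0.0,0.74,0.0,0.0,0.0,85],[0.0,0.0,0.74,0.0,0.0,0.0,85],[0.0,0.0,0.75,0.0,0.0,0.0,85],[0.0,0.0,0.74,0.0,0.0,0.0,85],[0.0,0.0,0.75,0.0,0.0,0.0,85]]
max 0.75 0.0 end [ 0.558 -0.001  0.027] 5
```

>>> move_arm([
  [[-0.01, -0.38, 0.76, 0, 0, -7.5, 85], [0.04, -0.38, 0.76, 0, 0, -7.5, 85], [0.1, -0.37, 0.76, 0, 0, -7.5, 85], [0.14, -0.36, 0.76, 0, 0, -7.5, 85], [0.19, -0.33, 0.76, 0, 0, -7.5, 85], [0.23, -0.31, 0.77, 0, 0, -7.5, 85], [0.27, -0.28, 0.76, 0, 0, -7.5, 85], [0, 0, 0, 0, 0, 0, 85], [0, 0, 0, 0, 0, 0, 85]],
])

```text
time: 3.98
tcp_pos: [0.5589, -0.0009, 0.1208]
orientation: [0.001, 0.323, 0.947, 0.0]
force: [-0.1, 0.2, -0.2]
gripper_width: 0.0848
```

```bash
python3 - <<'E'
from h import *
st()
c=capture("wrist"); cv2.imwrite("pics/w1.png",c["pixels"][:,:,::-1])
E
```

```text
t 3.98 tcp [ 0.5589 -0.0009  0.1208] s,t [ 0.0185 -0.1703] tilt 0.11 yaw -37.64 yz 0.0014 F(s,t,z) [ 0.04 -0.22 -0.2 ] w 0.0848
  q [ 0.13  0.81 -0.36  1.87  0.51  0.55  0.34]
```

View pics/w1.png

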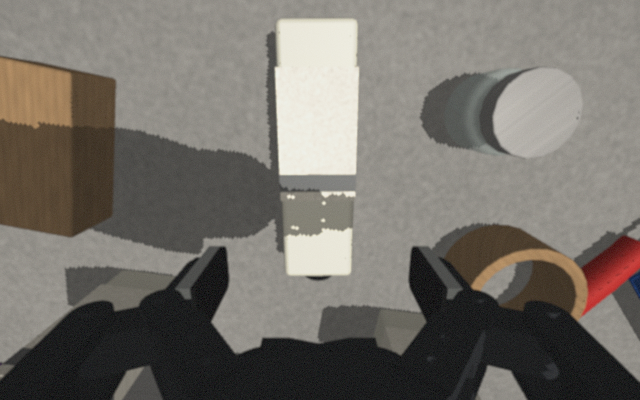

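>>> move_arm([
  [[0, 0, 0.75, 0, 0, 0, 85], [0, 0, 0.75, 0, 0, 0, 85], [0, 0, 0.75, 0, 0, 0, 85], [0, 0, 0.75, 0, 0, 0, 85], [0, 0, 0.75, 0, 0, 0, 85], [0, 0, 0, 0, 0, 0, 60], [0, 0, 0, 0, 0, 0, 45], [0, 0, 0, 0, 0, 0, 45], [0, 0, 0, 0, 0, 0, 45]],
], force=30)

```text
time: 5.15
tcp_pos: [0.5588, -0.001, 0.0274]
orientation: [0.001, 0.322, 0.947, 0.0]
force: [0.4, 0.1, 5.2]
gripper_width: 0.0495
```

```bash
cat >> h.py <<'E'
def lift_targets(p0,yaw0,mid0,keys,lm=0.0):
    pass
E
python3 - <<'E'
from h import *
st()
c=capture("side"); cv2.imwrite("pics/s2.png",c["pixels"][100:300,150:450,::-1].repeat(2,0).repeat(2,1))
E
```

```text
t 5.15 tcp [ 0.5588 -0.001   0.0274] s,t [ 0.0184 -0.1703] tilt 0.13 yaw -37.53 yz 0.0016 F(s,t,z) [0.34 0.17 5.22] w 0.0495
  q [ 0.06  0.96 -0.24  1.9   0.6   0.35  0.27]
```

View pics/s2.png

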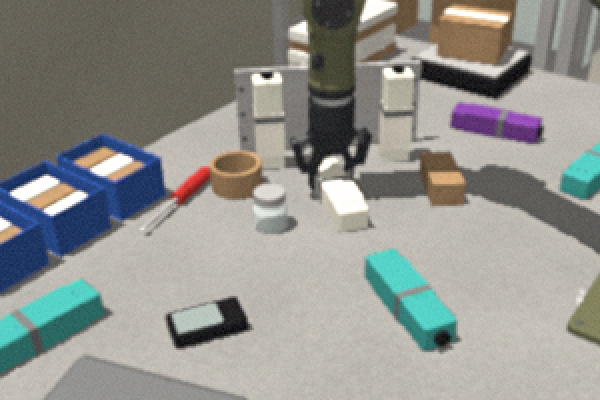

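```bash
cat >> h.py <<'E'
def pose(phi,es,et,yaw,ez,lg=0.1226,hg=0.0274):
    e=C+U*es+N*et+Z*ez
    y=np.radians(yaw); f=np.array([np.cos(y),np.sin(y),0]); a=np.radians(phi)
    ax=np.cos(a)*f+np.sin(a)*Z; up=-np.sin(a)*f+np.cos(a)*Z
    return e+lg*ax+hg*up, tool_R(yaw,phi)
def edge(p,R0,lg=0.1226,hg=0.0274):
    z=R0.apply([0,0,1]); x=R0.apply([1,0,0]); e=p+lg*x+hg*z; d=e-C
    return d@U,d@N,e[2]
E
python3 - <<'E'
from h import *
p,r=cur(); print(edge(p,r))
es,et,_=edge(p,r)
T=[]
K=[(0,es,et,-37.5,0,0)]
fin=(54,-0.0003,-0.1066-0.015,-46.4,-0.002)
n1=28
for k in range(1,n1+1):
    f=k/n1; g=min(1,f/0.85)
    # phi leads
    phi=54*g; yaw=-37.5+(-46.4+37.5)*f
    s_=es+(fin[1]-es)*f; t_=et+(fin[2]-et)*max(0,(f-0.1)/0.9); ez=-0.002*min(1,2*g)
    pp,rr=pose(phi,s_,t_,yaw,ez); T.append((pp,rr,1))
rows(p,r,T,45)
E
```

```text
(np.float64(-0.00047283932933423866), np.float64(-0.2914539742563678), np.float64(-0.0002573261829986566))
CALL [[0.05,-0.02,-0.19,0.1,-2.2,0.3,45],[0.04,-0.03,-0.19,0.0,-2.2,0.3,45],[-0.0,-0.03,-0.18,0.0,-2.3,0.3,45],[-0.22,-0.07,-0.15,0.1,-2.3,0.3,45],[-0.22,-0.06,-0.15,0.1,-2.2,0.4,45],[-0.21,-0.06,-0.13,0.0,-2.3,0.3,45],[-0.21,-0.05,-0.13,0.1,-2.3,0.3,45],[-0.21,-0.06,-0.11,0.1,-2.3,0.3,45],[-0.2,-0.05,-0.1,0.1,-2.2,0.3,45],[-0.21,-0.05,-0.1,0.1,-2.3,0.3,45]]
CALL [[-0.19,-0.05,-0.08,0.1,-2.3,0.3,45],[-0.2,-0.05,-0.07,0.2,-2.2,0.2,45],[-0.19,-0.04,-0.07,0.1,-2.3,0.3,45],[-0.18,-0.04,-0.07,0.2,-2.3,0.3,45],[-0.19,-0.04,-0.05,0.2,-2.2,0.3,45],[-0.17,-0.04,-0.04,0.1,-2.3,0.2,45],[-0.17,-0.04,-0.03,0.2,-2.3,0.3,45],[-0.16,-0.03,-0.03,0.2,-2.2,0.2,45],[-0.16,-0.03,-0.02,0.3,-2.3,0.3,45],[-0.15,-0.03,-0.01,0.2,-2.3,0.2,45]]
CALL [[-0.14,-0.02,0.0,0.2,-2.2,0.2,45],[-0.14,-0.03,0.01,0.2,-2.3,0.2,45],[-0.12,-0.02,0.01,0.3,-2.3,0.2,45],[-0.13,-0.01,0.06,0.2,-1.8,0.2,45],[-0.16,-0.02,0.22,0.3,-0.0,0.2,45],[-0.16,-0.02,0.22,0.3,-0.0,0.2,45],[-0.16,-0.01,0.21,0.2,-0.0,0.2,45],[-0.15,-0.01,0.22,0.3,-0.0,0.1,45]]
max 0.22 2.3 end [ 0.61332242 -0.08518548  0.11323538] 28
```

>>> move_arm([
  [[0.05, -0.02, -0.19, 0.1, -2.2, 0.3, 45], [0.04, -0.03, -0.19, 0, -2.2, 0.3, 45], [0, -0.03, -0.18, 0, -2.3, 0.3, 45], [-0.22, -0.07, -0.15, 0.1, -2.3, 0.3, 45], [-0.22, -0.06, -0.15, 0.1, -2.2, 0.4, 45], [-0.21, -0.06, -0.13, 0, -2.3, 0.3, 45], [-0.21, -0.05, -0.13, 0.1, -2.3, 0.3, 45]],
], force=20)

```text
time: 6.08
tcp_pos: [0.5657, -0.0149, 0.0571]
orientation: [0.117, 0.336, 0.934, -0.046]
force: [-0.0, 0.5, -3.1]
gripper_width: 0.0495
```

```bash
python3 - <<'E'
from h import *
st(); p,r=cur(); print(edge(p,r))
E
```

```text
t 6.08 tcp [ 0.5657 -0.0149  0.0571] s,t [ 0.0137 -0.1556] tilt 14.43 yaw -39.59 yz -0.0069 F(s,t,z) [ 0.34 -0.38 -3.14] w 0.0495
  q [-0.28  0.92  0.19  2.06  1.21  0.04 -0.49]
(np.float64(5.3295213849000164e-05), np.float64(-0.2666323961312044), np.float64(7.676150958023029e-05))
```

>>> move_arm([
  [[-0.1, -0.03, -0.05, 0, -1.1, 0.2, 45], [-0.1, -0.03, -0.05, 0, -1.1, 0.2, 45], [-0.1, -0.03, -0.05, 0, -1.1, 0.2, 45], [-0.1, -0.03, -0.05, 0, -1.1, 0.2, 45]],
])

```text
time: 6.58
tcp_pos: [0.5698, -0.0223, 0.0638]
orientation: [0.149, 0.34, 0.927, -0.057]
force: [-0.8, 0.1, -3.5]
gripper_width: 0.0498
```

```bash
python3 - <<'E'
from h import *
st(); p,r=cur(); print(edge(p,r)); print(state()["joint_velocities"])
E
```

```text
t 6.58 tcp [ 0.5698 -0.0223  0.0638] s,t [ 0.0116 -0.1474] tilt 18.37 yaw -40.33 yz -0.0033 F(s,t,z) [-0.5  -0.58 -3.54] w 0.0498
  q [-0.2   0.9   0.03  2.09  1.77  0.23 -1.06]
(np.float64(1.4032952314466404e-05), np.float64(-0.25444070306712413), np.float64(-0.0007984867945389461))
[ 0.16171318 -0.03106923 -0.32715539  0.06294538  0.34118026  0.39523668
 -0.36187821]
```

```bash
cat >> h.py <<'E'
def snap(n,name,crop=None,k=1):
    c=capture(n); im=c["pixels"][:,:,::-1]
    if crop: x0,x1,y0,y1=crop; im=im[y0:y1,x0:x1]
    im=cv2.resize(im,None,fx=k,fy=k,interpolation=cv2.INTER_CUBIC); cv2.imwrite(f"pics/{name}.png",im); return c
E
python3 - <<'E'
from h import *
snap("wrist","w3"); c=snap("side","s3",(250,400,120,240),5)
W=cloud(c)
from bench import cut_out
m=(W[...,2]>-0.02)&(c["pixels"].min(-1)>150)
e=C+U*0+N*-0.254
d=W-C; s=d@U; t=d@N
m&=(abs(s)<0.03)&(t>-.32)&(t<-.12)
P=np.c_[s[m],t[m],W[m][:,2]]; 
o=np.argsort(P[:,1])
for k in range(0,len(o),max(1,len(o)//25)): print(np.round(P[o[k]],4))
E
```

```text
[-0.0283 -0.3198 -0.0006]
[-1.670e-02 -3.133e-01 -2.000e-04]
[ 0.0043 -0.3061  0.0006]
[-0.0196 -0.298   0.0004]
[ 2.75e-02 -2.91e-01  1.00e-04]
[-0.0191 -0.2827  0.0016]
[-0.0271 -0.2753 -0.0003]
[-0.0016 -0.267   0.0389]
[ 0.0236 -0.2635  0.0351]
[ 0.0102 -0.2597  0.0391]
[-0.0198 -0.2553  0.0413]
[-0.0074 -0.2512  0.0436]
[-0.0183 -0.2448  0.0425]
[ 0.017  -0.2404  0.0504]
[-0.0134 -0.2348  0.0482]
[-0.0207 -0.2301  0.0524]
[ 0.0014 -0.2245  0.0509]
[ 0.0104 -0.2182  0.0555]
[-0.0004 -0.2126  0.059 ]
[ 0.0118 -0.2054  0.0596]
[-0.0125 -0.1998  0.062 ]
[ 0.03   -0.1924 -0.0015]
[-0.0014 -0.1851  0.066 ]
[ 0.0109 -0.1541  0.0768]
[-0.0045 -0.1429  0.0735]
[ 0.0004 -0.1296  0.0824]
```

View pics/s3.png

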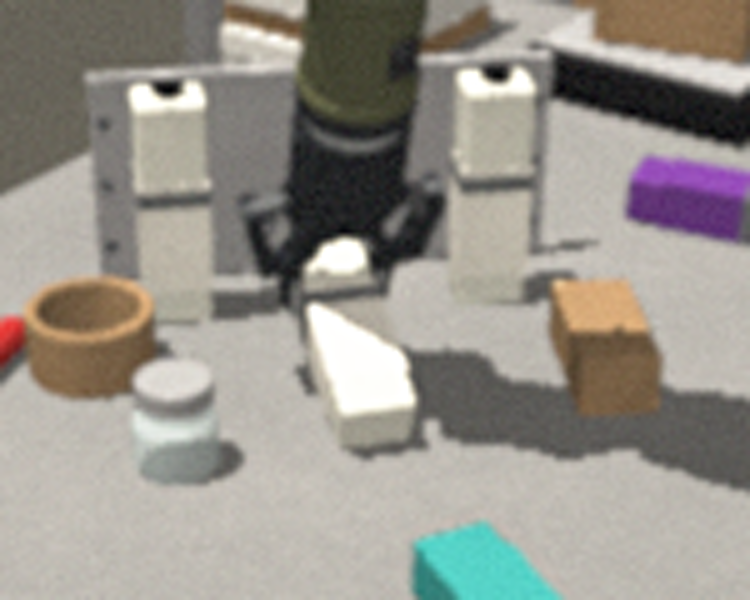

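View pics/w3.png

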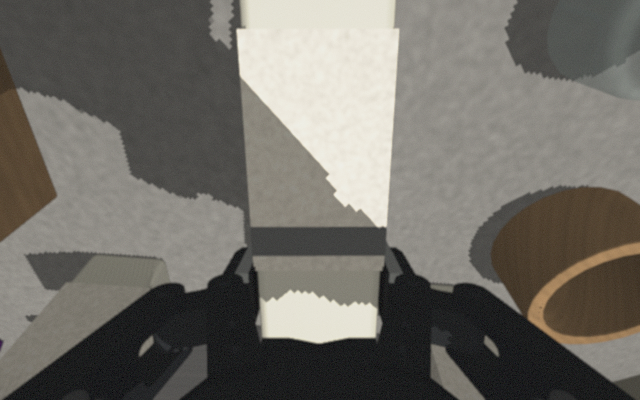

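```bash
python3 - <<'E'
from h import *
p,r=cur(); es,et,ez=edge(p,r)
T=[]; n1=22; yaw0=-40.33; phi0=18.37
for k in range(1,n1+1):
    f=k/n1; g=min(1,f/0.85)
    phi=phi0+(54-phi0)*g; yaw=yaw0+(-46.4-yaw0)*f
    pp,rr=pose(phi,es+(-.0003-es)*f,et+(-.1216-et)*f,yaw,-0.001-0.002*min(1,2*g)); T.append((pp,rr,1))
rows(p,r,T,45)
E
```

```text
CALL [[-0.18,-0.06,-0.07,-0.1,-2.0,0.3,45],[-0.19,-0.04,-0.07,0.1,-1.9,0.3,45],[-0.18,-0.04,-0.07,0.1,-1.9,0.2,45],[-0.17,-0.04,-0.05,0.1,-1.9,0.3,45],[-0.18,-0.04,-0.05,0.2,-1.9,0.2,45],[-0.17,-0.04,-0.05,0.1,-1.9,0.3,45],[-0.16,-0.04,-0.03,0.1,-1.9,0.2,45],[-0.16,-0.03,-0.03,0.2,-1.9,0.2,45],[-0.16,-0.03,-0.02,0.1,-1.9,0.3,45],[-0.16,-0.03,-0.02,0.2,-1.9,0.2,45]]
CALL [[-0.15,-0.03,-0.02,0.2,-1.9,0.2,45],[-0.15,-0.03,-0.01,0.2,-1.9,0.2,45],[-0.14,-0.03,0.0,0.1,-1.9,0.2,45],[-0.14,-0.02,0.0,0.2,-1.9,0.2,45],[-0.13,-0.02,0.01,0.2,-1.9,0.2,45],[-0.12,-0.02,0.02,0.2,-1.9,0.2,45],[-0.12,-0.02,0.02,0.2,-1.9,0.2,45],[-0.12,-0.02,0.02,0.3,-2.0,0.1,45],[-0.12,-0.01,0.08,0.2,-1.3,0.2,45],[-0.14,-0.01,0.19,0.2,0.0,0.2,45]]
CALL [[-0.14,-0.02,0.2,0.2,0.0,0.1,45],[-0.14,-0.01,0.2,0.3,0.0,0.2,45]]
max 0.2 2.0 end [ 0.61329274 -0.08533939  0.112139  ] 22
```

>>> move_arm([
  [[-0.18, -0.06, -0.07, -0.1, -2.0, 0.3, 45], [-0.19, -0.04, -0.07, 0.1, -1.9, 0.3, 45], [-0.18, -0.04, -0.07, 0.1, -1.9, 0.2, 45], [-0.17, -0.04, -0.05, 0.1, -1.9, 0.3, 45], [-0.18, -0.04, -0.05, 0.2, -1.9, 0.2, 45], [-0.17, -0.04, -0.05, 0.1, -1.9, 0.3, 45], [-0.16, -0.04, -0.03, 0.1, -1.9, 0.2, 45], [-0.16, -0.03, -0.03, 0.2, -1.9, 0.2, 45], [-0.16, -0.03, -0.02, 0.1, -1.9, 0.3, 45], [-0.16, -0.03, -0.02, 0.2, -1.9, 0.2, 45]],
])

```text
time: 7.92
tcp_pos: [0.5881, -0.0513, 0.0934]
orientation: [0.298, 0.348, 0.881, -0.118]
force: [-1.0, 1.3, -0.1]
gripper_width: 0.0496
```

```bash
python3 - <<'E'
from h import *
st(); p,r=cur(); print(edge(p,r))
E
```

```text
t 7.92 tcp [ 0.5881 -0.0513  0.0934] s,t [ 0.0049 -0.1137] tilt 37.44 yaw -43.08 yz -0.0003 F(s,t,z) [ 0.15 -1.65 -0.12] w 0.0496
  q [-0.19  0.92 -0.13  2.2   2.04  0.73 -1.46]
(np.float64(0.00017626531500839583), np.float64(-0.19421546252855276), np.float64(-0.0029381400612655886))
```

>>> move_arm([
  [[-0.15, -0.03, -0.02, 0.2, -1.9, 0.2, 45], [-0.15, -0.03, -0.01, 0.2, -1.9, 0.2, 45], [-0.14, -0.03, 0.0, 0.1, -1.9, 0.2, 45], [-0.14, -0.02, 0.0, 0.2, -1.9, 0.2, 45], [-0.13, -0.02, 0.01, 0.2, -1.9, 0.2, 45], [-0.12, -0.02, 0.02, 0.2, -1.9, 0.2, 45], [-0.12, -0.02, 0.02, 0.2, -1.9, 0.2, 45], [-0.12, -0.02, 0.02, 0.3, -2.0, 0.1, 45], [-0.12, -0.01, 0.08, 0.2, -1.3, 0.2, 45]],
])

```text
time: 9.05
tcp_pos: [0.6019, -0.0715, 0.1125]
orientation: [0.42, 0.345, 0.821, -0.177]
force: [-0.7, 0.9, -0.5]
gripper_width: 0.0494
```

```bash
python3 - <<'E'
from h import *
st(); p,r=cur(); print(edge(p,r))
c=snap("side","s4",(250,400,100,220),5); W=cloud(c)
d=W-C; s=d@U; t=d@N
m=(c["pixels"].min(-1)>140)&(abs(s)<0.03)&(t>-.25)&(t<0)&(W[...,2]>0.012)
P=np.c_[s[m],t[m],W[m][:,2]]; o=np.argsort(P[:,1])
for k in range(0,len(o),max(1,len(o)//22)): print(np.round(P[o[k]],4))
snap("wrist","w4")
E
```

```text
t 9.05 tcp [ 0.6019 -0.0715  0.1125] s,t [ 0.0009 -0.0895] tilt 54.16 yaw -45.56 yz -0.0006 F(s,t,z) [ 0.15 -1.13 -0.47] w 0.0494
  q [-0.3   1.03 -0.09  2.24  2.05  1.07 -1.67]
(np.float64(0.00012872388440587928), np.float64(-0.13908539372964948), np.float64(-0.0029580316709192193))
[-0.0138 -0.1751  0.0282]
[ 0.0167 -0.1711  0.0283]
[-0.0217 -0.1688  0.0318]
[ 0.009  -0.1654  0.0402]
[ 0.0051 -0.1626  0.0304]
[ 0.0254 -0.1597  0.0343]
[-0.0234 -0.1571  0.0487]
[-0.0237 -0.1547  0.0513]
[ 0.0139 -0.1514  0.0523]
[ 0.0169 -0.1483  0.0626]
[ 0.0165 -0.1451  0.0647]
[ 0.0195 -0.1422  0.0672]
[ 0.0157 -0.1394  0.0693]
[-0.0056 -0.136   0.0698]
[ 0.0081 -0.1345  0.0739]
[-0.0063 -0.1317  0.0753]
[ 0.0002 -0.128   0.0854]
[-0.0141 -0.1257  0.0832]
[ 0.0133 -0.1223  0.0911]
[-0.0149 -0.1197  0.0917]
[-0.0083 -0.1172  0.0947]
[ 0.024  -0.0745  0.1489]
[ 0.0226 -0.0058  0.1147]
```

View pics/s4.png

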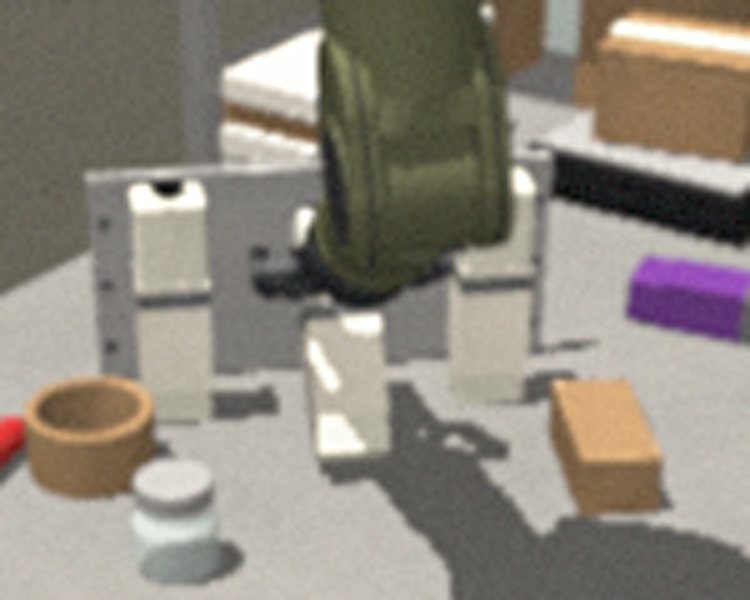

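View pics/w4.png

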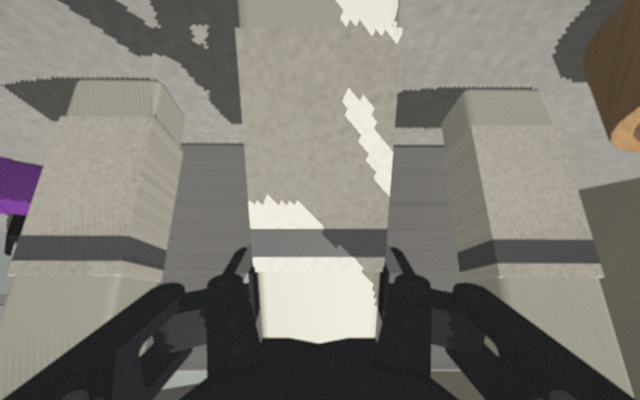

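```bash
cat >> h.py <<'E'
def midcheck(n="wrist",zr=(0.02,0.15),c=None):
    c=c or capture(n); W=cloud(c); d=W-C; s=d@U; t=d@N; z=W[...,2]
    m=(t>-0.085)&(t<-0.03)&(z>zr[0])&(z<zr[1])
    out={}
    for sg in (1,-1):
        k=m&(abs(s*sg-0.1)<0.03)
        v=np.sort(s[k]*sg); 
        out[sg]=(np.percentile(v,2) if len(v)>20 else np.nan)*sg
    f=(abs(s)<0.07)&(abs(t)<0.015)&(z>0.02)&(z<0.14)
    print(n,"nb inner",out,"mid",(out[1]+out[-1])/2, "face t",np.nanmedian(t[f]) if f.sum() else None,"slope",np.degrees(np.polyfit(s[f],t[f],1)[0]) if f.sum()>50 else None)
    return c,W,s,t,z
E
python3 - <<'E'
from h import *
c,W,s,t,z=midcheck()
b=(abs(s)<0.04)&(t<-0.10)&(t>-0.2)&(z>0.03)&(z<0.09)
for lo in (.03,.04,.05,.06,.07,.08):
    k=b&(z>lo)&(z<lo+.01); print(lo,np.percentile(s[k],[1,99]),np.percentile(s[k],[1,99]).mean())
p,r=cur(); es,et,ez=edge(p,r)
T=[]
for k in range(1,9):
    f=k/8; pp,rr=pose(54,es+(0-es)*f,et+(.024)*f,-45.56+(-46.4+45.56)*min(1,1.5*f),-.003); T.append((pp,rr,1))
rows(p,r,T,45)
E
```

```text
wrist nb inner {1: np.float64(0.08589755372684775), -1: np.float64(-0.09202683023234266)} mid -0.0030646382527474564 face t -0.006850052896891937 slope 0.021559992123143468
0.03 [-0.02749457  0.02259414] -0.0024502155486862583
0.04 [-0.02666974  0.02200408] -0.002332830065382721
0.05 [-0.02705433  0.02262868] -0.0022128229923128635
0.06 [-0.02693735  0.02276914] -0.0020841072580001126
0.07 [-0.02687791  0.02295889] -0.001959508780927457
0.08 [-0.02668838  0.02307606] -0.0018061626939755906
CALL [[-0.07,-0.01,0.11,0.1,0.1,0.1,45],[-0.07,-0.01,0.1,0.1,0.0,0.1,45],[-0.07,-0.0,0.1,0.2,0.0,0.1,45],[-0.07,-0.01,0.09,0.1,0.0,0.1,45],[-0.07,-0.01,0.1,0.1,0.0,0.1,45],[-0.07,0.0,0.1,0.1,0.0,0.0,45],[-0.07,0.0,0.1,-0.0,0.0,0.0,45],[-0.07,0.0,0.09,-0.0,0.0,0.0,45]]
max 0.11 0.2 end [ 0.61822824 -0.09003528  0.11230391] 8
```

>>> move_arm([
  [[-0.07, -0.02, 0.11, 0.1, 0.1, 0.1, 45], [-0.07, -0.02, 0.1, 0.1, 0, 0.1, 45], [-0.07, -0.01, 0.1, 0.2, 0, 0.1, 45], [-0.07, -0.01, 0.09, 0.1, 0, 0.1, 45], [-0.07, -0.01, 0.1, 0.1, 0, 0.1, 45], [-0.07, 0, 0.1, 0.1, 0, 0, 45], [-0.07, 0, 0.1, 0, 0, 0, 45], [-0.07, 0, 0.09, 0, 0, 0, 45], [0, 0, 0, 0, 0, 0, 45]],
])

```text
time: 10.32
tcp_pos: [0.6177, -0.0909, 0.1126]
orientation: [0.417, 0.351, 0.819, -0.179]
force: [0.7, -0.7, -0.9]
gripper_width: 0.0497
```

```bash
python3 - <<'E'
from h import *
st(); p,r=cur(); print(edge(p,r))
for i in range(4):
    capture("side"); print(state()["force"]@N, state()["force"][2])
E
```

```text
t 10.32 tcp [ 0.6177 -0.0909  0.1126] s,t [-0.001  -0.0646] tilt 54.05 yaw -46.47 yz -0.0002 F(s,t,z) [ 0.02  1.02 -0.93] w 0.0497
  q [-0.26  1.02 -0.07  2.2   2.06  1.04 -1.63]
(np.float64(-0.0009956339161551959), np.float64(-0.11438362935202848), np.float64(-0.0027691272495993374))
0.27326590161643594 -1.3141194682948945
0.87270519128987 -1.2886850890374886
1.4406327984387761 -1.388358805696464
0.19109622081377758 -0.5582606340314237
```

>>> move_arm([
  [[-0.04, 0, 0.06, 0, 0, 0, 45], [-0.04, 0, 0.06, 0, 0, 0, 45], [-0.04, 0, 0.06, 0, 0, 0, 45], [0, 0, 0, 0, 0, 0, 45]],
])

```text
time: 11.02
tcp_pos: [0.6214, -0.0946, 0.1122]
orientation: [0.417, 0.351, 0.819, -0.179]
force: [-0.8, 0.1, -0.4]
gripper_width: 0.0497
```

>>> move_arm([
  [[-0.03, 0, 0.04, 0, 0, 0, 45], [0, 0, 0, 0, 0, 0, 45]],
])

```text
time: 11.28
tcp_pos: [0.6221, -0.0954, 0.1122]
orientation: [0.417, 0.351, 0.819, -0.179]
force: [-0.5, 1.1, -0.9]
gripper_width: 0.0498
```

>>> move_arm([
  [[-0.03, 0, 0.04, 0, 0, 0, 45], [0, 0, 0, 0, 0, 0, 45]],
])

```text
time: 11.52
tcp_pos: [0.6227, -0.0959, 0.1121]
orientation: [0.417, 0.351, 0.819, -0.179]
force: [-2.2, 2.4, 0.8]
gripper_width: 0.0496
```

```bash
python3 - <<'E'
from h import *
st(); p,r=cur(); print(edge(p,r))
for i in range(3):
    capture("side"); print(state()["force"]@N, state()["force"][2])
E
```

```text
t 11.53 tcp [ 0.6227 -0.0959  0.1121] s,t [-0.0008 -0.0575] tilt 53.97 yaw -46.41 yz -0.0005 F(s,t,z) [ 0.05 -3.27  0.84] w 0.0496
  q [-0.25  1.02 -0.07  2.19  2.07  1.03 -1.62]
(np.float64(-0.0008551717383830397), np.float64(-0.1075000055745015), np.float64(-0.003158013184294973))
-3.0552473166928964 1.2473853514383988
-2.916400420404722 0.6912040874067426
-4.643675192804628 1.662430258672697
```

>>> move_arm([
  [[0, 0, 0, 0, 0, 0, 54], [0, 0, 0, 0, 0, 0, 60], [0, 0, 0, 0, 0, 0, 70], [0, 0, 0, 0, 0, 0, 74], [0, 0, 0, 0, 0, 0, 74]],
])

```text
time: 12.3
tcp_pos: [0.6229, -0.0963, 0.1122]
orientation: [0.417, 0.351, 0.819, -0.179]
force: [0.9, -0.3, 0.4]
gripper_width: 0.0737
```

```bash
python3 - <<'E'
from h import *
st()
c=snap("side","s5",(250,400,100,220),5); snap("wrist","w5"); snap("scene","c5",(200,400,150,310),4)
E
```

```text
t 12.3 tcp [ 0.6229 -0.0963  0.1122] s,t [-0.0009 -0.0571] tilt 54.01 yaw -46.44 yz -0.0004 F(s,t,z) [0.38 0.84 0.36] w 0.0737
  q [-0.25  1.02 -0.07  2.19  2.07  1.03 -1.62]
```

View pics/w5.png

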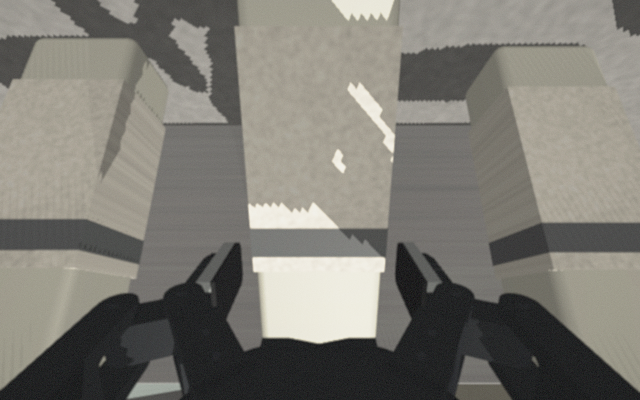

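View pics/c5.png

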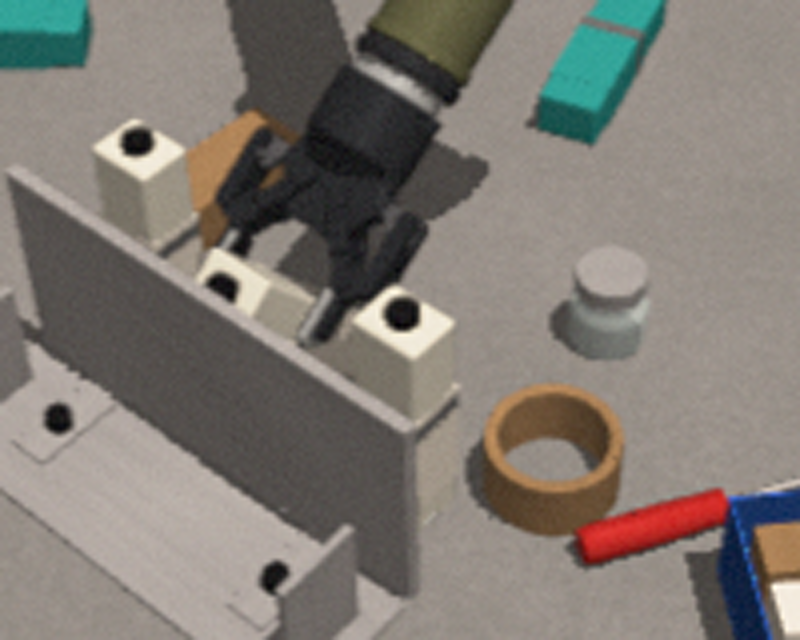

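```bash
cat >> h.py <<'E'
def tp(s,t,z,tilt=56,yaw=-46.4): return (C+U*s+N*t+Z*z, tool_R(yaw,tilt))
E
python3 - <<'E'
from h import *
p,r=cur()
print("retract"); rows(p,r,[(p-r.apply([0,0,.06]),r,4)],74)
p1=p-r.apply([0,0,.06])
a,b=tp(-.0009,-.19,.0305)
print("down"); rows(p1,r,[(*tp(-.0009,-.165,.08),4),(a,b,4)],20)
c,W,s,t,z=midcheck(); 
for lo in (.03,.04,.05,.06,.07,.08,.09):
    k=(abs(s)<.05)&(t<-.06)&(t>-.16)&(z>lo)&(z<lo+.01); print(lo,np.percentile(s[k],[1,99]).mean(),np.ptp(np.percentile(s[k],[1,99])),np.median(t[k]))
E
```

```text
retract
CALL [[0.0,0.0,-0.6,0.0,0.0,0.0,74],[-0.0,0.0,-0.6,0.0,0.0,0.0,74],[-0.0,0.0,-0.6,0.0,0.0,0.0,74],[-0.0,0.0,-0.6,0.0,0.0,0.0,74]]
max 0.6 0.0 end [ 0.58948491 -0.06100707  0.14746311] 4
down
CALL [[0.89,-0.0,-0.08,-0.0,-0.5,-0.0,20],[0.89,-0.0,-0.09,-0.0,-0.5,0.0,20],[0.9,-0.0,-0.1,-0.0,-0.5,0.0,20],[0.89,-0.0,-0.11,-0.0,-0.5,0.0,20],[0.55,-0.0,0.07,-0.0,0.0,0.0,20],[0.55,-0.0,0.07,-0.0,0.0,0.0,20],[0.55,-0.0,0.07,-0.0,0.0,0.0,20],[0.55,-0.0,0.07,-0.0,0.0,0.0,20]]
max 0.9 0.5 end [ 5.31413768e-01 -2.40255798e-05  3.05328665e-02] 8
wrist nb inner {1: np.float64(0.08575678498298216), -1: np.float64(-0.0918631717306009)} mid -0.003053193373809375 face t -0.006822518360923903 slope 0.008443676361402027
0.03 -0.0030785118123773467 0.049877361731915565 -0.1298611118360112
0.04 -0.002979399911506784 0.04872074845447369 -0.12900821069645788
0.05 -0.0030114718672368847 0.049712455613042605 -0.1222531626879543
0.06 -0.003028994257407767 0.0497639754263369 -0.1143072261385662
0.07 -0.0029846804541182083 0.04968763288037907 -0.10633556871762442
0.08 -0.0030046057818510913 0.04973780587036965 -0.09837862298226306
0.09 -0.002975622195637028 0.04979102951766657 -0.09044216488136651
```

>>> move_arm([
  [[0, 0, -0.6, 0, 0, 0, 74], [0, 0, -0.6, 0, 0, 0, 74], [0, 0, -0.6, 0, 0, 0, 74], [0, 0, -0.6, 0, 0, 0, 74]],
])

```text
time: 13.0
tcp_pos: [0.5889, -0.06, 0.1482]
orientation: [0.417, 0.351, 0.819, -0.179]
force: [0.2, 0.5, -0.3]
gripper_width: 0.0739
```

>>> move_arm([
  [[0.89, 0, -0.08, 0, -0.5, 0, 20], [0.89, 0, -0.09, 0, -0.5, 0, 20], [0.9, 0, -0.1, 0, -0.5, 0, 20], [0.89, 0, -0.11, 0, -0.5, 0, 20], [0.55, 0, 0.07, 0, 0, 0, 20], [0.55, 0, 0.07, 0, 0, 0, 20], [0.55, 0, 0.07, 0, 0, 0, 20], [0.55, 0, 0.07, 0, 0, 0, 20], [0, 0, 0, 0, 0, 0, 20]],
])

```text
time: 14.12
tcp_pos: [0.531, 0.0004, 0.0294]
orientation: [0.431, 0.348, 0.812, -0.185]
force: [-0.2, 0.1, 0.9]
gripper_width: 0.0199
```

```bash
python3 - <<'E'
from h import *
st(); snap("wrist","w6"); snap("scene","c6",(200,400,150,310),4); snap("side","s6",(250,400,100,220),5); 
for i in range(3):
    capture("side"); s=state(); print(s["force"]@N,s["force"]@U,s["force"][2])
E
```

```text
t 14.12 tcp [5.31e-01 4.00e-04 2.94e-02] s,t [-0.0008 -0.1905] tilt 55.95 yaw -46.4 yz -0.0013 F(s,t,z) [-0.08 -0.2   0.88] w 0.0199
  q [-0.49  1.26 -0.17  2.29  1.93  1.24 -1.95]
-0.22922266086516885 0.2791246627235907 0.25875586836497017
0.21772748977524234 -0.4597176799987617 0.44704312163241045
-0.5469471629875551 0.059057970024313435 -0.3056569542890922
```

View pics/w6.png

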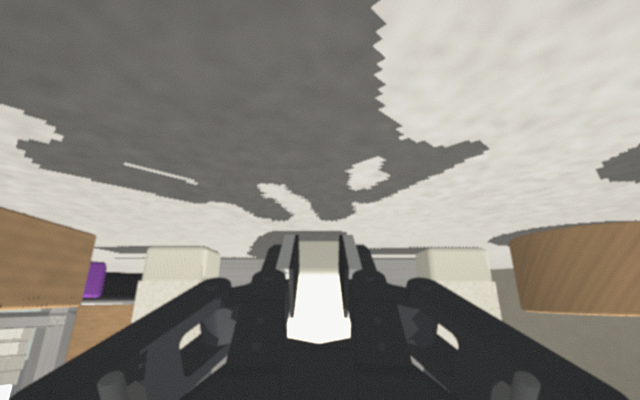

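View pics/c6.png

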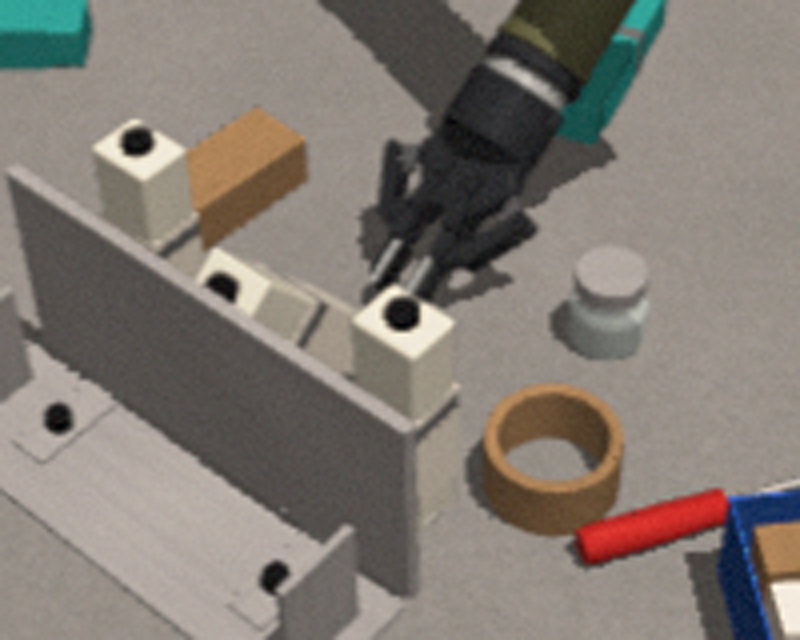

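>>> move_arm([
  [[-0.09, 0, 0.13, 0, 0, 0, 20], [-0.09, 0, 0.13, 0, 0, 0, 20], [-0.09, 0, 0.13, 0, 0, 0, 20], [-0.09, 0, 0.13, 0, 0, 0, 20], [-0.09, 0, 0.13, 0, 0, 0, 20], [-0.09, 0, 0.13, 0, 0, 0, 20]],
])

```text
time: 15.18
tcp_pos: [0.5479, -0.0174, 0.0308]
orientation: [0.431, 0.348, 0.811, -0.185]
force: [-0.7, -0.9, -0.0]
gripper_width: 0.0199
```

>>> move_arm([
  [[-0.07, 0, 0.1, 0, 0, 0, 20], [-0.07, 0, 0.1, 0, 0, 0, 20], [-0.07, 0, 0.1, 0, 0, 0, 20]],
])

```text
time: 15.55
tcp_pos: [0.554, -0.0236, 0.0308]
orientation: [0.431, 0.348, 0.812, -0.185]
force: [-2.3, 2.0, 0.0]
gripper_width: 0.0201
```

```bash
cat >> h.py <<'E'
def rear(n="side",c=None):
    c=c or capture(n); W=cloud(c); d=W-C; s=d@U; t=d@N; z=W[...,2]
    px=c["pixels"].astype(int)
    o=[]
    for lo in np.arange(.02,.17,.01):
        k=(abs(s)<.035)&(t<-.012)&(t>-.2)&(z>lo)&(z<lo+.01)&(px.min(-1)>95)
        if k.sum()>4: o.append((round(lo+.005,3),int(k.sum()),round(float(np.median(t[k])),4),round(float(np.median(s[k])),4)))
    print(n,o)
E
python3 - <<'E'
from h import *
st(); rear("side"); c=snap("scene","c7",(200,400,150,310),4); rear("scene",c)
snap("wrist","w7")
E
```

```text
t 15.55 tcp [ 0.554  -0.0236  0.0308] s,t [-0.0007 -0.1573] tilt 55.96 yaw -46.41 yz -0.0004 F(s,t,z) [-0.28 -3.05  0.01] w 0.0201
  q [-0.43  1.24 -0.14  2.27  1.99  1.22 -1.91]
side [(np.float64(0.035), 8, -0.114, 0.0246), (np.float64(0.045), 17, -0.1172, 0.023), (np.float64(0.055), 17, -0.11, 0.0198), (np.float64(0.065), 14, -0.1061, 0.0218), (np.float64(0.075), 13, -0.0976, 0.0239), (np.float64(0.085), 10, -0.0839, 0.024), (np.float64(0.095), 5, -0.081, 0.0253), (np.float64(0.115), 5, -0.0719, 0.0243)]
scene [(np.float64(0.025), 11, -0.0983, 0.025), (np.float64(0.035), 29, -0.1384, -0.0119), (np.float64(0.045), 27, -0.0984, 0.0245), (np.float64(0.055), 26, -0.0903, 0.0255), (np.float64(0.065), 25, -0.0855, 0.0257), (np.float64(0.075), 32, -0.0821, 0.026), (np.float64(0.085), 26, -0.0747, 0.0259), (np.float64(0.095), 21, -0.0701, 0.0253), (np.float64(0.105), 29, -0.0571, 0.0255), (np.float64(0.115), 32, -0.0594, 0.0248), (np.float64(0.125), 32, -0.0489, 0.0252), (np.float64(0.135), 30, -0.0401, 0.0253), (np.float64(0.145), 40, -0.0313, 0.0249), (np.float64(0.155), 90, -0.0256, 0.0161), (np.float64(0.165), 62, -0.033, 0.0005)]
```

View pics/w7.png

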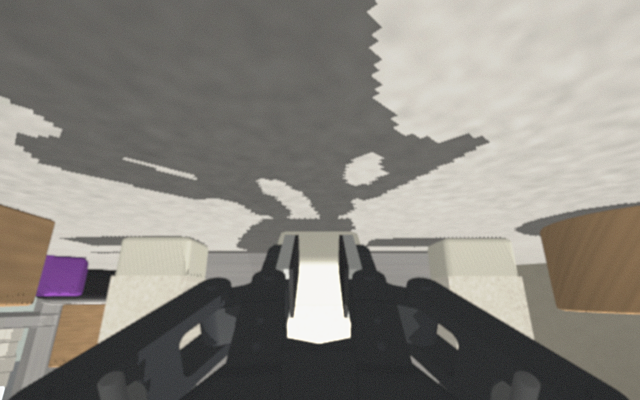

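View pics/c7.png

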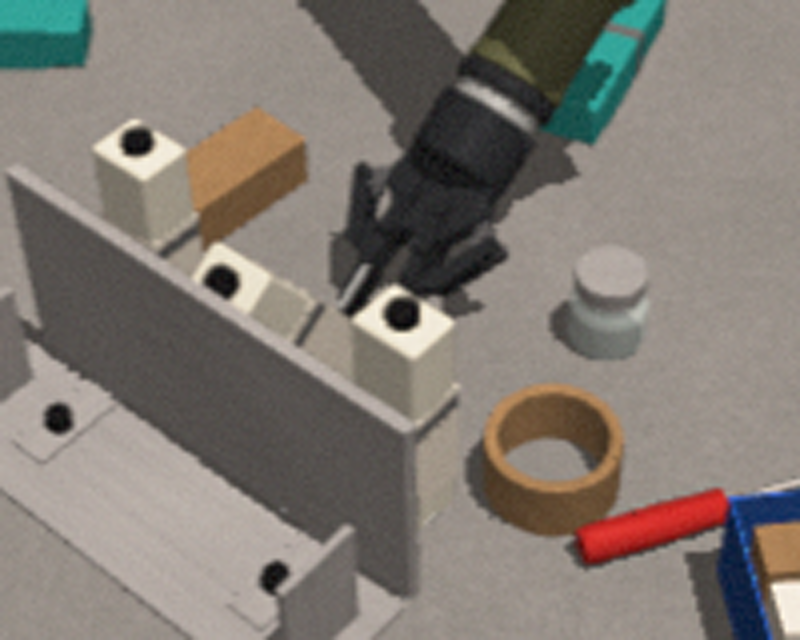

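>>> move_arm([
  [[-0.07, 0, 0.1, 0, 0, 0, 20], [-0.07, 0, 0.1, 0, 0, 0, 20], [-0.07, 0, 0.1, 0, 0, 0, 20], [-0.07, 0, 0.1, 0, 0, 0, 20], [-0.07, 0, 0.1, 0, 0, 0, 20]],
])

```text
time: 16.32
tcp_pos: [0.5647, -0.0351, 0.0312]
orientation: [0.431, 0.348, 0.811, -0.185]
force: [-1.1, 1.9, 0.1]
gripper_width: 0.0198
```

>>> move_arm([
  [[-0.07, 0, 0.1, 0, 0, 0, 20], [-0.07, 0, 0.1, 0, 0, 0, 20], [-0.07, 0, 0.1, 0, 0, 0, 20]],
])

```text
time: 16.7
tcp_pos: [0.571, -0.0417, 0.0314]
orientation: [0.431, 0.348, 0.811, -0.185]
force: [-1.5, 2.1, -0.6]
gripper_width: 0.0201
```

```bash
python3 - <<'E'
from h import *
st(); rear("side"); c=snap("scene","c8",(200,400,150,310),4); rear("scene",c)
E
```

```text
t 16.7 tcp [ 0.571  -0.0417  0.0314] s,t [-0.0009 -0.1325] tilt 56.0 yaw -46.44 yz -0.0004 F(s,t,z) [ 0.37 -2.6  -0.56] w 0.0201
  q [-0.39  1.24 -0.11  2.24  2.03  1.21 -1.87]
side [(np.float64(0.035), 5, -0.0819, 0.0251), (np.float64(0.045), 9, -0.098, 0.0238), (np.float64(0.055), 16, -0.0934, 0.022), (np.float64(0.065), 17, -0.0922, 0.0197), (np.float64(0.075), 11, -0.0851, 0.023), (np.float64(0.085), 11, -0.0793, 0.0221), (np.float64(0.095), 7, -0.0777, 0.0247), (np.float64(0.105), 5, -0.0572, 0.0253), (np.float64(0.125), 8, -0.0515, 0.0245)]
scene [(np.float64(0.025), 11, -0.0985, 0.0251), (np.float64(0.035), 26, -0.1138, 0.014), (np.float64(0.045), 28, -0.0965, 0.0239), (np.float64(0.055), 18, -0.0848, 0.0253), (np.float64(0.065), 21, -0.0786, 0.0261), (np.float64(0.075), 15, -0.0721, 0.0259), (np.float64(0.085), 23, -0.0684, 0.026), (np.float64(0.095), 17, -0.0666, 0.0263), (np.float64(0.105), 11, -0.0498, 0.0252), (np.float64(0.115), 27, -0.0503, 0.0251), (np.float64(0.125), 28, -0.046, 0.0252), (np.float64(0.135), 27, -0.0374, 0.0254), (np.float64(0.145), 30, -0.0357, 0.0252), (np.float64(0.155), 42, -0.0256, 0.0249), (np.float64(0.165), 107, -0.0263, 0.014), (np.float64(0.175), 49, -0.0358, -0.0004)]
```

View pics/c8.png

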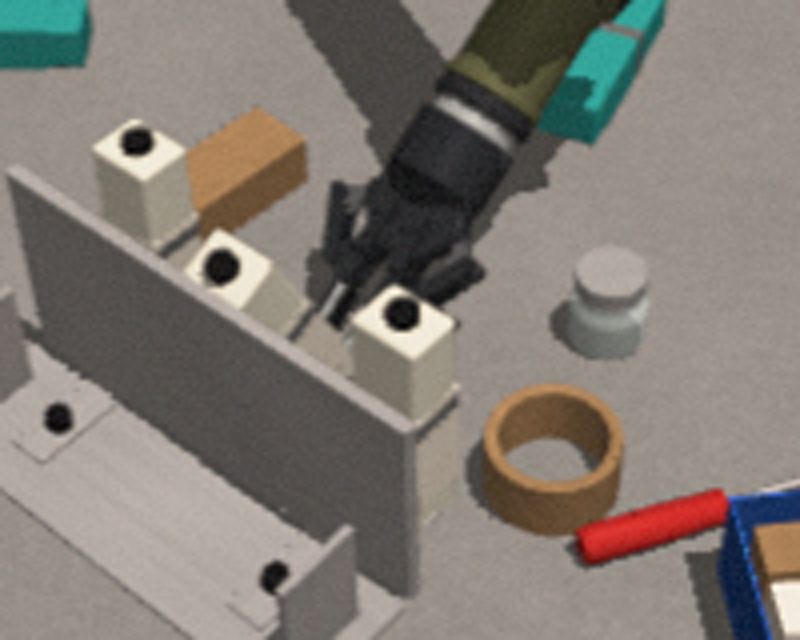

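>>> move_arm([
  [[-0.05, 0, 0.11, 0, 0, 0, 20], [-0.05, 0, 0.11, 0, 0, 0, 20], [-0.05, 0, 0.11, 0, 0, 0, 20], [-0.05, 0, 0.11, 0, 0, 0, 20]],
])

```text
time: 17.3
tcp_pos: [0.5792, -0.0503, 0.0292]
orientation: [0.431, 0.348, 0.812, -0.185]
force: [-0.0, 1.4, -1.2]
gripper_width: 0.0202
```

>>> move_arm([
  [[-0.05, 0, 0.11, 0, 0, 0, 20], [-0.05, 0, 0.11, 0, 0, 0, 20]],
])

```text
time: 17.55
tcp_pos: [0.5833, -0.0546, 0.0283]
orientation: [0.431, 0.348, 0.811, -0.185]
force: [-2.1, 1.4, -0.2]
gripper_width: 0.0197
```

```bash
python3 - <<'E'
from h import *
st(); c=snap("side","s9",(250,400,100,220),5); rear("side",c); c=snap("scene","c9",(200,400,150,310),4); rear("scene",c)
E
```

```text
t 17.55 tcp [ 0.5833 -0.0546  0.0283] s,t [-0.0009 -0.1146] tilt 56.0 yaw -46.44 yz -0.0004 F(s,t,z) [-0.54 -2.42 -0.15] w 0.0197
  q [-0.36  1.24 -0.1   2.22  2.06  1.19 -1.85]
side [(np.float64(0.035), 5, -0.0755, 0.0256), (np.float64(0.045), 13, -0.081, 0.025), (np.float64(0.055), 14, -0.0795, 0.0216), (np.float64(0.065), 13, -0.0786, 0.021), (np.float64(0.075), 12, -0.0748, 0.0215), (np.float64(0.085), 10, -0.0688, 0.0238), (np.float64(0.095), 8, -0.0593, 0.0241), (np.float64(0.105), 6, -0.0286, 0.0253), (np.float64(0.115), 6, -0.0521, 0.0253), (np.float64(0.135), 6, -0.0373, 0.0249)]
scene [(np.float64(0.035), 22, -0.1049, 0.0133), (np.float64(0.045), 32, -0.1127, 0.0125), (np.float64(0.055), 5, -0.0759, 0.0254), (np.float64(0.065), 6, -0.0718, 0.0255), (np.float64(0.075), 13, -0.0674, 0.0259), (np.float64(0.085), 13, -0.0612, 0.0258), (np.float64(0.095), 12, -0.0596, 0.0257), (np.float64(0.105), 7, -0.0456, 0.0259), (np.float64(0.115), 20, -0.0501, 0.0259), (np.float64(0.125), 27, -0.0451, 0.0253), (np.float64(0.135), 24, -0.0379, 0.0255), (np.float64(0.145), 30, -0.0323, 0.025), (np.float64(0.155), 31, -0.029, 0.025), (np.float64(0.165), 74, -0.0193, 0.0195), (np.float64(0.175), 101, -0.0336, 0.0097)]
```

View pics/c9.png

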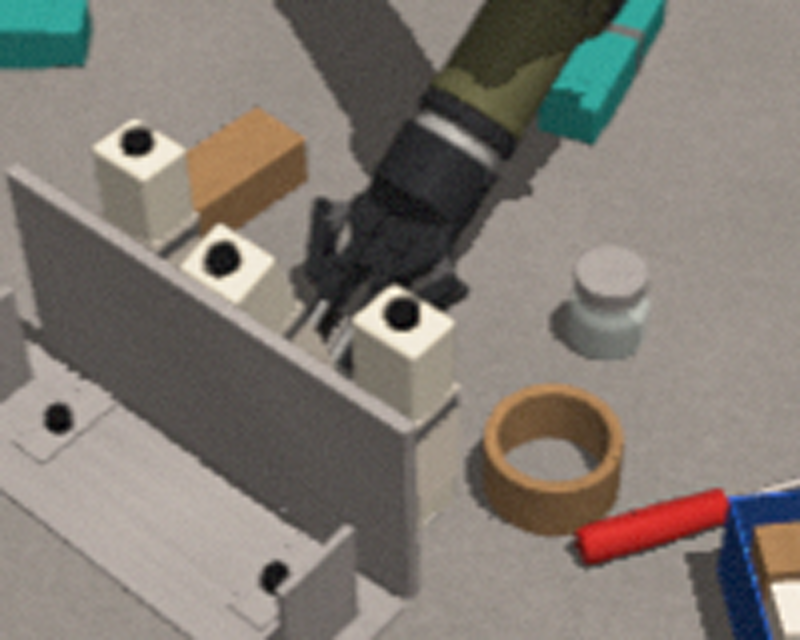

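View pics/s9.png

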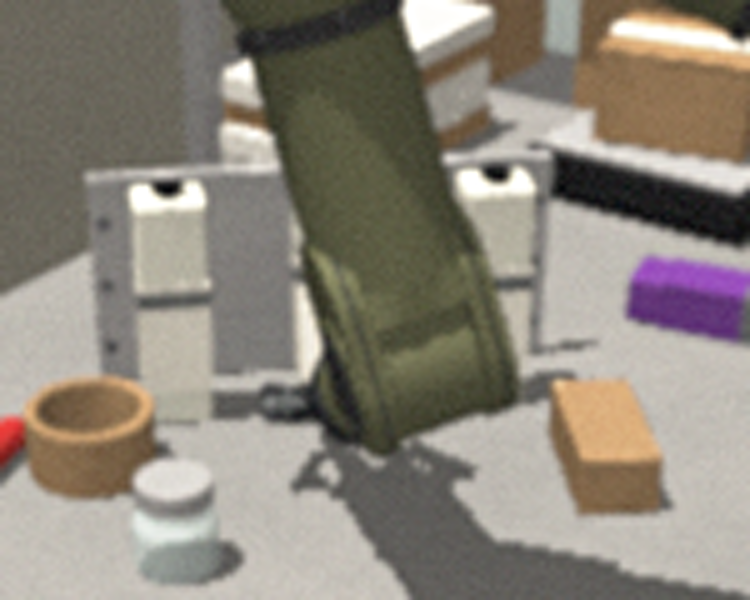

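>>> move_arm([
  [[-0.05, 0, 0.08, 0, 0, 0, 20], [-0.05, 0, 0.08, 0, 0, 0, 20], [-0.05, 0, 0.08, 0, 0, 0, 20], [-0.05, 0, 0.08, 0, 0, 0, 20]],
])

```text
time: 18.15
tcp_pos: [0.5898, -0.0614, 0.028]
orientation: [0.431, 0.348, 0.811, -0.185]
force: [-1.5, 1.1, -0.6]
gripper_width: 0.02
```

>>> move_arm([
  [[-0.05, 0, 0.08, 0, 0, 0, 20], [-0.05, 0, 0.08, 0, 0, 0, 20], [0, 0, 0, 0, 0, 0, 20], [0, 0, 0, 0, 0, 0, 20]],
])

```text
time: 18.65
tcp_pos: [0.5931, -0.065, 0.0281]
orientation: [0.432, 0.348, 0.811, -0.185]
force: [0.4, 0.3, -1.0]
gripper_width: 0.0194
```

```bash
python3 - <<'E'
from h import *
st(); c=snap("scene","c10",(200,400,150,310),4); rear("scene",c)
E
```

```text
t 18.65 tcp [ 0.5931 -0.065   0.0281] s,t [-0.001  -0.1003] tilt 56.05 yaw -46.45 yz -0.0003 F(s,t,z) [ 0.48  0.03 -0.99] w 0.0194
  q [-0.34  1.23 -0.09  2.2   2.08  1.18 -1.83]
scene [(np.float64(0.035), 15, -0.0921, 0.015), (np.float64(0.045), 19, -0.102, 0.0114), (np.float64(0.075), 6, -0.0641, 0.0246), (np.float64(0.085), 8, -0.06, 0.0248), (np.float64(0.095), 8, -0.055, 0.0263), (np.float64(0.105), 5, -0.0443, 0.0259), (np.float64(0.115), 18, -0.0474, 0.0258), (np.float64(0.125), 21, -0.042, 0.026), (np.float64(0.135), 25, -0.0382, 0.0255), (np.float64(0.145), 26, -0.0317, 0.0253), (np.float64(0.155), 29, -0.0298, 0.0251), (np.float64(0.165), 45, -0.0247, 0.0243), (np.float64(0.175), 131, -0.0297, 0.0099)]
```

View pics/c10.png

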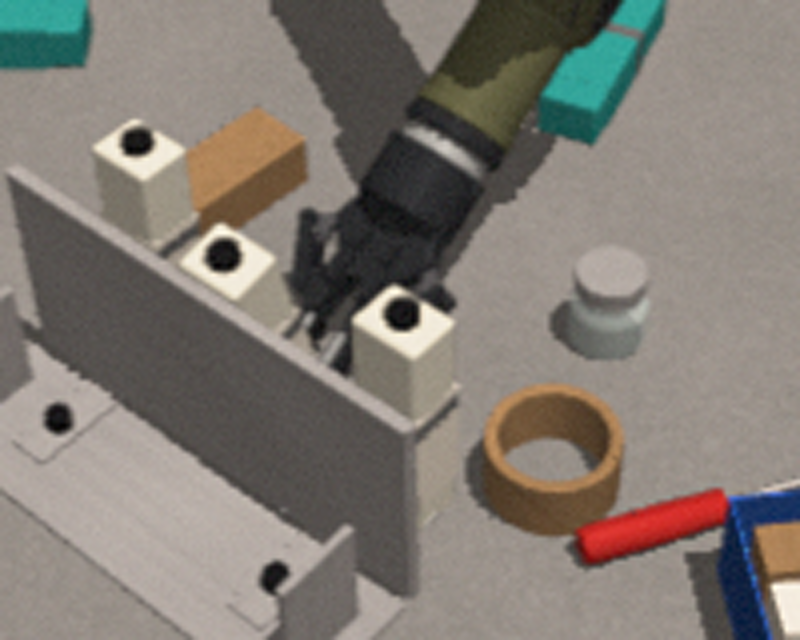

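>>> move_arm([
  [[-0.05, 0, 0.07, 0, 0, 0, 20], [-0.05, 0, 0.07, 0, 0, 0, 20], [-0.05, 0, 0.07, 0, 0, 0, 20], [0, 0, 0, 0, 0, 0, 20]],
])

```text
time: 19.2
tcp_pos: [0.5975, -0.0697, 0.0282]
orientation: [0.432, 0.348, 0.811, -0.185]
force: [-0.2, 1.2, -0.2]
gripper_width: 0.0202
```

>>> move_arm([
  [[-0.05, 0, 0.07, 0, 0, 0, 20], [-0.05, 0, 0.07, 0, 0, 0, 20], [-0.05, 0, 0.07, 0, 0, 0, 20], [0, 0, 0, 0, 0, 0, 20], [0, 0, 0, 0, 0, 0, 20]],
])

```text
time: 19.82
tcp_pos: [0.6018, -0.0741, 0.0283]
orientation: [0.431, 0.348, 0.811, -0.185]
force: [-0.8, 0.6, -0.0]
gripper_width: 0.0198
```

```bash
python3 - <<'E'
from h import *
st(); c=snap("scene","c11",(200,400,150,310),4); rear("scene",c); rear("side"); 
for i in range(4):
    capture("side"); s=state(); print(s["force"]@N,s["force"]@U,s["force"][2])
E
```

```text
t 19.82 tcp [ 0.6018 -0.0741  0.0283] s,t [-0.0009 -0.0877] tilt 56.0 yaw -46.44 yz -0.0004 F(s,t,z) [-0.1  -0.99 -0.02] w 0.0198
  q [-0.32  1.23 -0.08  2.19  2.1   1.17 -1.81]
scene [(np.float64(0.035), 6, -0.0848, 0.0146), (np.float64(0.045), 14, -0.0901, 0.0132), (np.float64(0.095), 5, -0.0516, 0.0263), (np.float64(0.105), 8, -0.0463, 0.0257), (np.float64(0.115), 13, -0.045, 0.026), (np.float64(0.125), 17, -0.0387, 0.0253), (np.float64(0.135), 30, -0.0416, 0.0251), (np.float64(0.145), 44, -0.0412, 0.0247), (np.float64(0.155), 30, -0.0303, 0.0251), (np.float64(0.165), 41, -0.0265, 0.0255), (np.float64(0.175), 154, -0.0282, 0.0109)]
side [(np.float64(0.045), 8, -0.0585, 0.0244), (np.float64(0.055), 11, -0.0578, 0.0232), (np.float64(0.065), 13, -0.0599, 0.0225), (np.float64(0.075), 14, -0.0566, 0.0225), (np.float64(0.085), 9, -0.0589, 0.0225), (np.float64(0.095), 11, -0.0567, 0.0254), (np.float64(0.105), 6, -0.0427, 0.0256), (np.float64(0.115), 9, -0.053, 0.0253), (np.float64(0.145), 5, -0.048, 0.0245), (np.float64(0.155), 5, -0.0309, 0.0251)]
-0.794662233585928 -1.3250352528522928 0.12313469785017633
-0.5612920959126723 -0.3916680403464998 -0.4983790167177569
-0.9370499875173149 0.6532843619481022 0.10833879311439626
-0.8655332559492754 0.07898187724258693 -1.0996805631566633
```

View pics/c11.png

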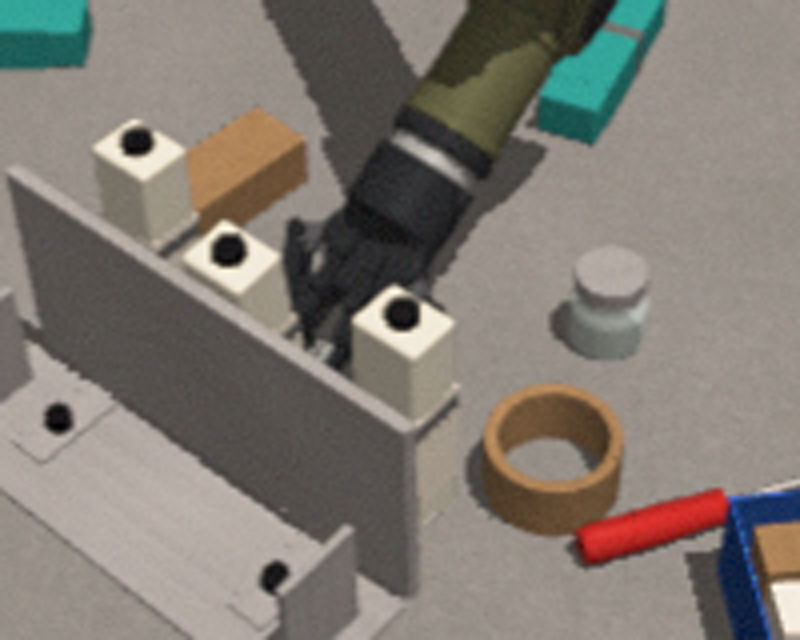

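>>> move_arm([
  [[-0.05, 0, 0.07, 0, 0, 0, 20], [-0.05, 0, 0.07, 0, 0, 0, 20], [-0.05, 0, 0.07, 0, 0, 0, 20], [-0.05, 0, 0.07, 0, 0, 0, 20], [0, 0, 0, 0, 0, 0, 20]],
])

```text
time: 20.75
tcp_pos: [0.608, -0.0807, 0.0287]
orientation: [0.432, 0.348, 0.811, -0.185]
force: [-0.9, 0.3, 0.0]
gripper_width: 0.0199
```

```bash
python3 - <<'E'
from h import *
st(); c=snap("scene","c12",(200,400,150,310),4); c=capture("wrist"); midcheck(c=c); cv2.imwrite("pics/w12.png",c["pixels"][:,:,::-1])
for i in range(4):
    capture("side"); s=state(); print(s["force"]@N,s["force"]@U,s["force"][2])
E
```

```text
t 20.75 tcp [ 0.608  -0.0807  0.0287] s,t [-0.001  -0.0787] tilt 56.05 yaw -46.47 yz -0.0001 F(s,t,z) [-0.45 -0.81  0.03] w 0.0199
  q [-0.3   1.23 -0.07  2.18  2.11  1.16 -1.8 ]
wrist nb inner {1: np.float64(0.08592807403330525), -1: np.float64(-0.09193479179330549)} mid -0.003003358880000119 face t -0.006810055136402615 slope 0.021920671495259267
-1.0064674102769755 0.40963078138666525 1.4036583101728133
0.08014874627209657 0.11841234183240569 -0.5402600085855429
-0.6480559193104561 -0.13076932900866586 0.21240763023532
-0.026950201226800335 -0.05253238097828566 -0.05534312457776276
```

View pics/c12.png

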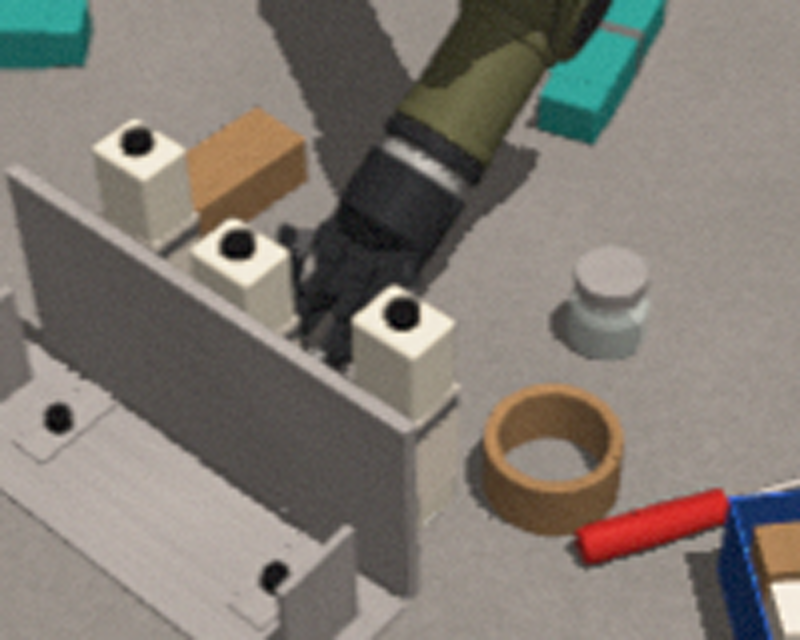

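View pics/w12.png

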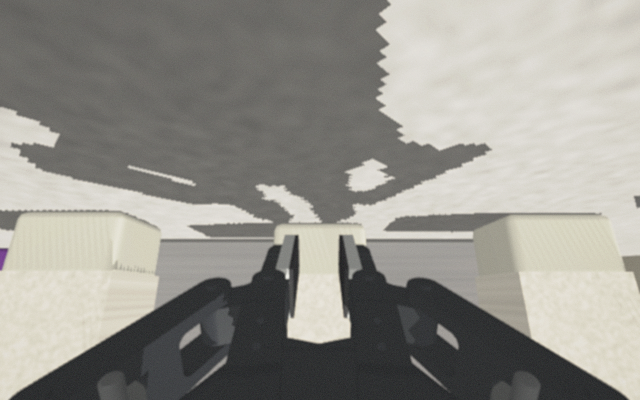

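```bash
cat >> h.py <<'E'
def tops(n="scene",c=None):
    c=c or capture(n); W=cloud(c); d=W-C; s=d@U; t=d@N; z=W[...,2]
    for nm,c0 in (("mid",0),("a",.115),("b",-.115)):
        k=(abs(s-c0)<.045)&(z>.168)&(z<.1785)&(t<-.0&1 if False else t<0.0)&(t>-.14)
        k&=c["pixels"].min(-1)>110
        if k.sum()>20:
            r=cv2.minAreaRect((np.c_[s[k],t[k]]*1000).astype(np.float32))
            print(n,nm,k.sum(),"s",np.round(np.percentile(s[k],[2,98]),4),"t",np.round(np.percentile(t[k],[2,98]),4),"z",round(float(np.median(z[k])),4),np.round(r[0],1),np.round(r[1],1),round(r[2],1))
E
python3 - <<'E'
from h import *
tops("scene"); tops("side"); st()
E
```

```text
scene mid 187 s [-0.0217  0.0265] t [-0.0524 -0.0137] z 0.1723 [  4.8 -26.3] [56.3 56.9] 85.9
scene a 205 s [0.0926 0.1411] t [-0.0738 -0.0346] z 0.1722 [108.2 -37.9] [69.4 74.4] 1.1
scene b 143 s [-0.1373 -0.0894] t [-0.0784 -0.0402] z 0.1722 [-112.9  -40.2] [76.5 51.9] 87.6
side a 66 s [0.0912 0.1391] t [-0.0796 -0.0384] z 0.1719 [113.1 -60. ] [43.3 52.3] 81.0
side b 62 s [-0.1372 -0.0911] t [-0.0838 -0.0463] z 0.1717 [-113.8  -64.5] [39.9 47.6] 85.2
t 21.15 tcp [ 0.6078 -0.0803  0.0285] s,t [-0.0009 -0.0792] tilt 56.01 yaw -46.43 yz -0.0004 F(s,t,z) [ 0.06 -0.48 -0.34] w 0.0205
  q [-0.3   1.23 -0.07  2.18  2.11  1.16 -1.8 ]
```

>>> move_arm([
  [[-0.03, 0, 0.05, 0, 0, 0, 20], [-0.03, 0, 0.05, 0, 0, 0, 20], [-0.03, 0, 0.05, 0, 0, 0, 20], [0, 0, 0, 0, 0, 0, 20]],
])

```text
time: 21.65
tcp_pos: [0.6109, -0.0836, 0.0282]
orientation: [0.431, 0.348, 0.811, -0.185]
force: [-0.6, 0.5, -0.1]
gripper_width: 0.0199
```

>>> move_arm([
  [[-0.02, 0, 0.03, 0, 0, 0, 20], [-0.02, 0, 0.03, 0, 0, 0, 20], [0, 0, 0, 0, 0, 0, 20]],
])

```text
time: 22.02
tcp_pos: [0.6121, -0.0849, 0.0282]
orientation: [0.431, 0.348, 0.811, -0.185]
force: [-0.2, 0.4, -0.5]
gripper_width: 0.0199
```

```bash
python3 - <<'E'
from h import *
st(); tops("scene")
for i in range(4):
    capture("side"); s=state(); print(s["force"]@N,s["force"]@U,s["force"][2])
E
```

```text
t 22.02 tcp [ 0.6121 -0.0849  0.0282] s,t [-0.0009 -0.0729] tilt 56.01 yaw -46.45 yz -0.0003 F(s,t,z) [ 0.15 -0.41 -0.45] w 0.0199
  q [-0.29  1.23 -0.06  2.17  2.12  1.15 -1.79]
scene mid 187 s [-0.0213  0.0262] t [-0.0472 -0.0092] z 0.1722 [  1.3 -27.6] [50.8 39.9] 0.3
scene a 201 s [0.0931 0.1401] t [-0.0726 -0.0351] z 0.1723 [113.3 -36. ] [51.9 77.2] 7.4
scene b 150 s [-0.1386 -0.0891] t [-0.0777 -0.0018] z 0.1719 [-113.7  -39.8] [65.7 78.8] 0.3
-0.34470415550706357 0.771023142005318 1.098011956690574
-0.30719323578406843 0.6087132272136817 1.3985399669702594
0.4666259696492465 -0.29957967671196783 -0.8465480599367263
0.3852685668100544 -0.07846317571748987 -0.6360208021793653
```

>>> move_arm([
  [[-0.02, 0, 0.03, 0, 0, 0, 20], [-0.02, 0, 0.03, 0, 0, 0, 20], [0, 0, 0, 0, 0, 0, 20]],
])

```text
time: 22.65
tcp_pos: [0.6133, -0.0862, 0.0282]
orientation: [0.431, 0.348, 0.811, -0.185]
force: [0.1, 0.7, -0.1]
gripper_width: 0.02
```

>>> move_arm([
  [[-0.01, 0, 0.02, 0, 0, 0, 20], [0, 0, 0, 0, 0, 0, 20]],
])

```text
time: 22.9
tcp_pos: [0.6137, -0.0865, 0.0282]
orientation: [0.431, 0.348, 0.811, -0.185]
force: [-0.9, 1.1, 0.5]
gripper_width: 0.0202
```

>>> move_arm([
  [[-0.01, 0, 0.02, 0, 0, 0, 20], [0, 0, 0, 0, 0, 0, 20]],
])

```text
time: 23.15
tcp_pos: [0.6141, -0.0869, 0.0281]
orientation: [0.431, 0.348, 0.811, -0.185]
force: [-1.2, -0.1, 1.7]
gripper_width: 0.0203
```

>>> move_arm([
  [[-0.01, 0, 0.02, 0, 0, 0, 20], [0, 0, 0, 0, 0, 0, 20]],
])

```text
time: 23.4
tcp_pos: [0.6144, -0.0873, 0.028]
orientation: [0.431, 0.348, 0.811, -0.185]
force: [0.1, 1.0, 0.7]
gripper_width: 0.02
```

```bash
python3 - <<'E'
from h import *
st(); tops("scene")
for i in range(4):
    capture("side"); s=state(); print(s["force"]@N,s["force"]@U,s["force"][2])
E
```

```text
t 23.4 tcp [ 0.6144 -0.0873  0.028 ] s,t [-0.0009 -0.0695] tilt 56.0 yaw -46.44 yz -0.0003 F(s,t,z) [ 0.79 -0.68  0.69] w 0.02
  q [-0.29  1.23 -0.06  2.16  2.12  1.15 -1.79]
scene mid 193 s [-0.0221  0.0258] t [-0.044  -0.0041] z 0.172 [ -1.9 -22.8] [43.4 57.4] 88.4
scene a 200 s [0.0927 0.1398] t [-0.0728 -0.0334] z 0.1724 [116.5 -37.9] [66.8 74.6] 0.8
scene b 150 s [-0.1372 -0.0882] t [-0.0779 -0.039 ] z 0.1718 [-118.4  -38.6] [55.4 88.5] 12.6
0.4460305639761729 0.32366940415859163 -0.48742255584280925
-1.252140345632945 1.0650159011277118 -0.11438843086021938
0.0014232213082925299 -0.2865721549003254 0.7278784245373968
-0.1800116915287775 0.3965761545578372 1.5013935846174766
```

>>> move_arm([
  [[-0.01, 0, 0.02, 0, 0, 0, 20], [0, 0, 0, 0, 0, 0, 20]],
])

```text
time: 23.9
tcp_pos: [0.6148, -0.0877, 0.0279]
orientation: [0.431, 0.348, 0.811, -0.185]
force: [-0.3, 0.8, 1.0]
gripper_width: 0.0202
```

>>> move_arm([
  [[-0.01, 0, 0.02, 0, 0, 0, 20], [0, 0, 0, 0, 0, 0, 20]],
])

```text
time: 24.15
tcp_pos: [0.6152, -0.0881, 0.0279]
orientation: [0.431, 0.348, 0.811, -0.185]
force: [-1.5, 0.7, 0.2]
gripper_width: 0.0197
```

```bash
cat >> h.py <<'E'
def favg(n=5):
    F=[]
    for i in range(n):
        capture("side"); s=state(); F.append([s["force"]@N,s["force"]@U,s["force"][2]])
    print("favg N,U,z",np.round(np.mean(F,0),2),"sd",np.round(np.std(F,0),2))
E
python3 - <<'E'
from h import *
st(); favg(); tops("scene")
E
```

```text
t 24.15 tcp [ 0.6152 -0.0881  0.0279] s,t [-0.0009 -0.0684] tilt 56.01 yaw -46.44 yz -0.0003 F(s,t,z) [-0.58 -1.5   0.21] w 0.0197
  q [-0.29  1.23 -0.06  2.16  2.12  1.14 -1.78]
favg N,U,z [-1.08  0.03  0.27] sd [0.43 0.21 0.13]
scene mid 185 s [-0.0215  0.026 ] t [-0.0427 -0.0038] z 0.1721 [  1.5 -23.4] [41.7 51.7] 89.6
scene a 201 s [0.093  0.1406] t [-0.074  -0.0354] z 0.1725 [121.5 -36.5] [88.4 54. ] 74.9
scene b 151 s [-0.1367 -0.0884] t [-0.0778 -0.0022] z 0.1723 [-117.7  -40.3] [79.2 79.5] 88.8
```

>>> move_arm([
  [[-0.01, 0, 0.02, 0, 0, 0, 20], [0, 0, 0, 0, 0, 0, 20]],
])

```text
time: 24.7
tcp_pos: [0.6155, -0.0885, 0.0278]
orientation: [0.431, 0.348, 0.811, -0.185]
force: [-0.9, 0.9, 0.6]
gripper_width: 0.0197
```

>>> move_arm([
  [[-0.01, 0, 0.02, 0, 0, 0, 20], [0, 0, 0, 0, 0, 0, 20]],
])

```text
time: 24.95
tcp_pos: [0.6157, -0.0886, 0.0276]
orientation: [0.431, 0.348, 0.812, -0.185]
force: [-3.0, 3.0, 1.3]
gripper_width: 0.0198
```

```bash
python3 - <<'E'
from h import *
st(); favg()
E
```

```text
t 24.95 tcp [ 0.6157 -0.0886  0.0276] s,t [-0.0009 -0.0677] tilt 55.96 yaw -46.42 yz -0.0005 F(s,t,z) [-0.09 -4.22  1.33] w 0.0198
  q [-0.28  1.23 -0.06  2.16  2.12  1.14 -1.78]
favg N,U,z [-4.16 -0.22  1.79] sd [0.23 0.69 0.47]
```

>>> move_arm([
  [[-0.01, 0, 0.01, 0, 0, 0, 20], [0, 0, 0, 0, 0, 0, 20], [0, 0, 0, 0, 0, 0, 20]],
])

```text
time: 25.58
tcp_pos: [0.6157, -0.0886, 0.0276]
orientation: [0.431, 0.348, 0.812, -0.185]
force: [-5.2, 4.5, 1.8]
gripper_width: 0.0198
```

```bash
python3 - <<'E'
from h import *
st(); favg()
E
```

```text
t 25.57 tcp [ 0.6157 -0.0886  0.0276] s,t [-0.0009 -0.0676] tilt 55.93 yaw -46.41 yz -0.0007 F(s,t,z) [-0.72 -6.83  1.85] w 0.0198
  q [-0.28  1.22 -0.06  2.16  2.12  1.14 -1.78]
favg N,U,z [-6.48 -0.86  3.11] sd [0.41 0.6  0.44]
```

>>> move_arm([
  [[-0.01, 0, 0.01, 0, 0, 0, 20], [0, 0, 0, 0, 0, 0, 20], [0, 0, 0, 0, 0, 0, 20]],
])

```text
time: 26.2
tcp_pos: [0.6158, -0.0887, 0.0276]
orientation: [0.431, 0.348, 0.812, -0.185]
force: [-6.0, 4.9, 4.3]
gripper_width: 0.0202
```

```bash
python3 - <<'E'
from h import *
st(); favg()
E
```

```text
t 26.2 tcp [ 0.6158 -0.0887  0.0276] s,t [-0.0009 -0.0676] tilt 55.9 yaw -46.4 yz -0.0008 F(s,t,z) [-0.92 -7.69  4.29] w 0.0202
  q [-0.28  1.22 -0.06  2.16  2.12  1.14 -1.78]
favg N,U,z [-7.43 -0.33  3.96] sd [0.16 0.1  0.43]
```

>>> move_arm([
  [[-0.02, 0, 0.01, 0, 0, 0, 20], [0, 0, 0, 0, 0, 0, 20], [0, 0, 0, 0, 0, 0, 20], [0, 0, 0, 0, 0, 0, 20]],
])

```text
time: 26.95
tcp_pos: [0.6158, -0.0887, 0.0276]
orientation: [0.43, 0.348, 0.812, -0.185]
force: [-6.3, 5.7, 4.6]
gripper_width: 0.02
```

```bash
python3 - <<'E'
from h import *
st(); favg()
c=snap("scene","c13",(200,400,150,310),4); tops("scene",c)
E
```

```text
t 26.95 tcp [ 0.6158 -0.0887  0.0276] s,t [-0.0009 -0.0675] tilt 55.84 yaw -46.38 yz -0.0012 F(s,t,z) [-0.64 -8.48  4.62] w 0.02
  q [-0.28  1.22 -0.06  2.16  2.13  1.14 -1.78]
favg N,U,z [-8.76 -1.04  3.77] sd [0.26 0.76 0.48]
scene mid 184 s [-0.0219  0.0258] t [-0.0425 -0.0039] z 0.1725 [ -3. -22.] [59.4 43.7] 0.4
scene a 200 s [0.0928 0.1403] t [-0.0731 -0.035 ] z 0.1723 [117.  -37.4] [75.5 50.2] 86.6
scene b 149 s [-0.1365 -0.0887] t [-0.0781 -0.0405] z 0.1718 [-111.7  -41.4] [77.3 50.1] 83.9
```

View pics/c13.png

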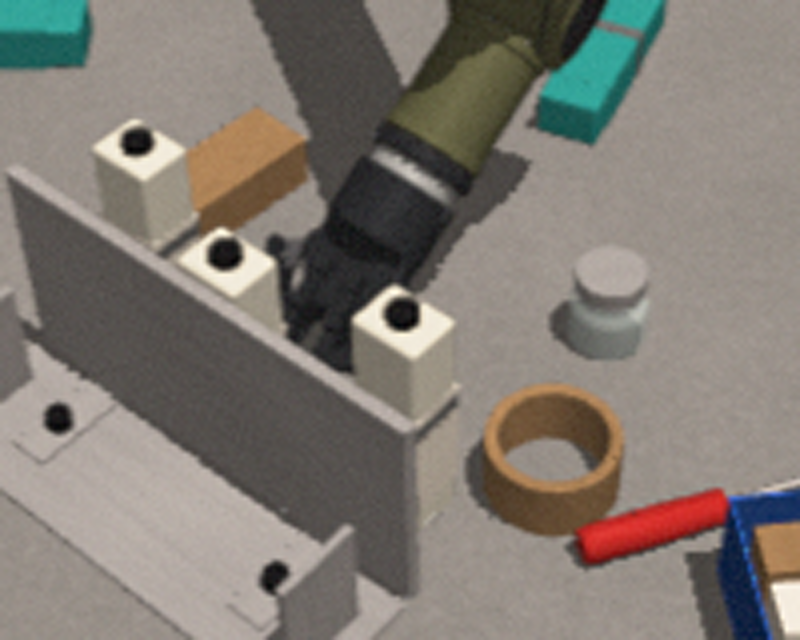

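>>> move_arm([
  [[-0.02, 0, 0.01, 0, 0, 0, 20], [0, 0, 0, 0, 0, 0, 20], [0, 0, 0, 0, 0, 0, 20], [0, 0, 0, 0, 0, 0, 20]],
])

```text
time: 27.75
tcp_pos: [0.6158, -0.0887, 0.0276]
orientation: [0.43, 0.348, 0.813, -0.185]
force: [-7.3, 6.3, 3.8]
gripper_width: 0.0201
```

```bash
python3 - <<'E'
from h import *
st(); favg()
E
```

```text
t 27.75 tcp [ 0.6158 -0.0887  0.0276] s,t [-0.0009 -0.0675] tilt 55.78 yaw -46.36 yz -0.0014 F(s,t,z) [-0.96 -9.58  3.75] w 0.0201
  q [-0.28  1.22 -0.06  2.16  2.13  1.14 -1.78]
favg N,U,z [-10.57  -1.24   4.24] sd [0.39 0.56 0.65]
```

>>> move_arm([
  [[0.03, 0, -0.04, 0, 0, 0, 20], [0.06, 0, -0.09, 0, 0, 0, 20], [0.15, 0, -0.22, 0, 0, 0, 20], [0.27, 0, -0.4, 0, 0, 0, 20], [0.27, 0, -0.4, 0, 0, 0, 20], [0.27, 0, -0.4, 0, 0, 0, 20], [0.27, 0, -0.4, 0, 0, 0, 20], [0.27, 0, -0.4, 0, 0, 0, 20]],
])

```text
time: 29.0
tcp_pos: [0.5676, -0.0379, 0.0283]
orientation: [0.431, 0.348, 0.812, -0.185]
force: [0.8, 0.7, -0.5]
gripper_width: 0.0197
```

>>> move_arm([
  [[0, 0, -0.8, 0, 0, 0, 20], [0, 0, -0.8, 0, 0, 0, 20], [-0.4, 0, -0.4, 0, 0, 0, 20], [-0.4, 0, -0.4, 0, 0, 0, 20], [0, 0, 0, 0, 0, 0, 20], [0, 0, 0, 0, 0, 0, 20]],
])

```text
time: 29.75
tcp_pos: [0.5419, -0.0111, 0.0786]
orientation: [0.432, 0.348, 0.811, -0.185]
force: [-0.1, -0.3, -0.4]
gripper_width: 0.0198
```

```bash
python3 - <<'E'
from h import *
st(); favg(2)
c=snap("scene","c14",(200,400,150,310),4); tops("scene",c)
c=snap("wrist","w14"); midcheck(c=c); W=cloud(c); d=W-C; s=d@U; t=d@N; z=W[...,2]
for lo in np.arange(.02,.17,.03):
    k=(abs(s)<.045)&(t<-.035)&(t>-.06)&(z>lo)&(z<lo+.03)
    if k.sum()>20: print(round(lo,2),k.sum(),"s",np.round(np.percentile(s[k],[1,99]),4),np.percentile(s[k],[1,99]).mean(),"t med",np.median(t[k]),"slope",np.degrees(np.polyfit(s[k],t[k],1)[0]))
c=snap("side","s14",(250,400,100,220),5); tops("side",c)
E
```

```text
t 29.75 tcp [ 0.5419 -0.0111  0.0786] s,t [-0.0009 -0.1747] tilt 56.02 yaw -46.48 yz 0.0002 F(s,t,z) [-0.23  0.14 -0.38] w 0.0198
  q [-0.47  1.14 -0.15  2.32  1.92  1.2  -1.87]
favg N,U,z [0.1  0.02 0.41] sd [0.36 0.44 0.36]
scene mid 187 s [-0.0214  0.0264] t [-0.0427 -0.0034] z 0.1721 [  2.3 -23.2] [50.3 43.1] 3.9
scene a 205 s [0.0922 0.1405] t [-0.0733 -0.0349] z 0.1721 [111.  -35.4] [58.9 83.7] 13.2
scene b 148 s [-0.1384 -0.0891] t [-0.0781 -0.0392] z 0.1718 [-119.7  -37.9] [56.8 91.1] 13.9
wrist nb inner {1: np.float64(0.08610289598409447), -1: np.float64(-0.09228047364828117)} mid -0.0030887888320933476 face t -0.006799446103554256 slope 0.04091527614368193
0.02 1600 s [-0.0274  0.0214] -0.002978065135924083 t med -0.04703586406623593 slope -0.06770241007726133
0.05 1411 s [-0.0199  0.0133] -0.0033067915554678123 t med -0.04720383738469427 slope -0.06985186046399684
0.08 1881 s [-0.0256  0.0191] -0.003272324810065466 t med -0.04724213216756258 slope -0.07166809317887915
0.11 949 s [-0.0273  0.0214] -0.002943520667048125 t med -0.046891241133100614 slope -0.07758585188567434
side a 66 s [0.0911 0.1391] t [-0.078  -0.0407] z 0.1718 [114.4 -58.9] [38.8 50.3] 88.4
side b 21 s [-0.1379 -0.1215] t [-0.0821 -0.0539] z 0.172 [-129.9  -67.7] [28.3 17.3] 86.3
```

View pics/c14.png

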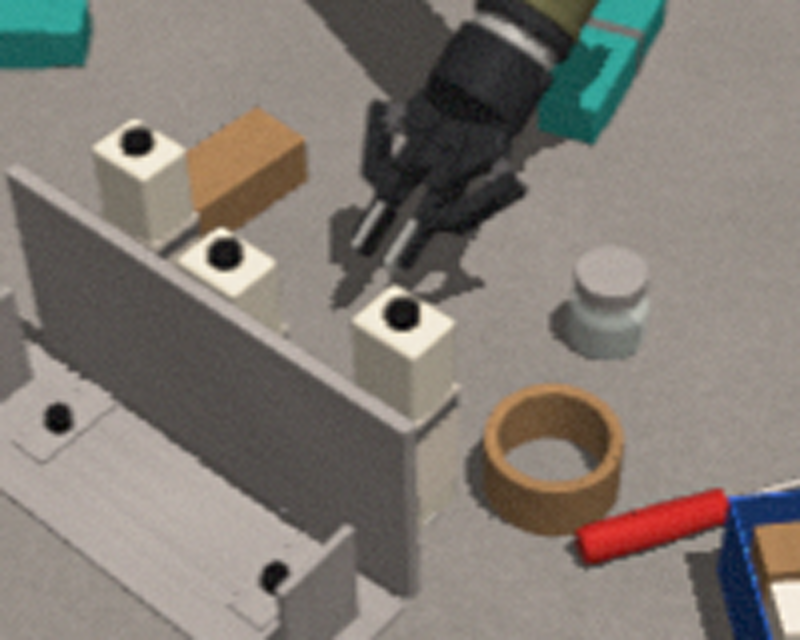

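View pics/s14.png

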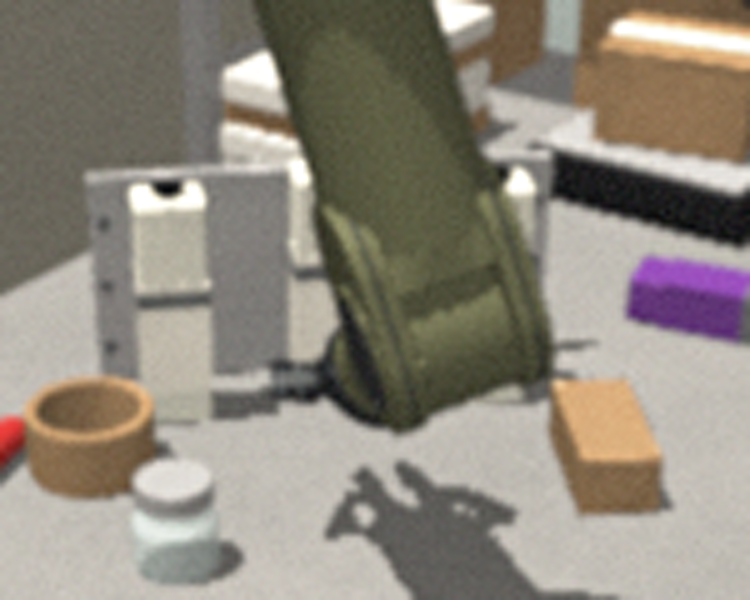

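```bash
python3 -c "
from bench import finish_job; print(finish_job())"
```

```text
the job is handed in; nothing more can be done
None
```

The bottle is standing upright, flat against the panel and midway between its neighbours. I handed the job in at about 30 s of the 72 s allowed.

**What I did**
- I gripped it across its width near the cap and tilted it about its foot edge while drawing it toward the panel. I leaned it about 36° from upright against the plate, with light contact of roughly 3 N, and let go. It settled at about 38°.
- With nearly closed fingertips I pushed the foot in low along the bench. The cap end slid up the panel and the bottle rocked onto its foot about 1–2 cm short. I then slid it home in sub-millimetre steps and backed the gripper away.

**Last checks**
- **Press force:** the final push averaged about 10.5 N at the tool. I estimate that as about 8 N on the plate, since sliding alone took about 1 N and the tool also pressed down with 4 N. The plate force was not measured directly.
- **Flatness:** the wrist camera puts the bottle's rear face 40.2 mm in front of the panel face. That matches its 40 mm depth, and the face reads the same at every height.
- **Centring:** the bottle is within about 0.3 mm of the neighbours' midpoint by the wrist camera, and about 1 mm by the noisier scene camera.
- **Other things:** both neighbours read as they did at the start, and the jar, tape roll and carton look unmoved in the pictures. I did not check the scanner or screwdriver separately at the end. The gripper is about 10 cm clear of the bottle and reads no force.

**Less certain**
- **Foot on the bench:** early in the lift, up to about 18° of tilt, the force reading could not show whether the foot was still touching. The depth picture put it on the bench to within about 1 mm. After that I pressed it slightly down.
- **Joint 6:** it came close to its lower limit (a reading of 0.04) during the lift. I saw no reading below it.

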